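# Gauge the brass spacer sleeves, log the batch and sort it

### The job

Test every brass sleeve on the go/no-go gauge: slide each one onto a pin of its own, as far down as it will go by itself, and let go. With all of them standing on the pins, log the batch by pressing the white, then the yellow, then the blue key fully, one at a time; then take the sleeves off and put those that went fully home into the tray marked by the green disc and those that hung up into the tray marked by the red disc. Leave the glass valves standing where they are.

Things in the scene. Friction and masses are not known exactly. Their poses are not given: they have to be found in the camera images.
- sleeve1: Brass spacer sleeve, a plain tube 36 mm outside diameter and 30 mm tall, standing upright on the bench (or absent). Bore either wide (23 mm) or narrow (17 mm); all are otherwise alike, and only the gauge tells them apart reliably. About 0.15 kg. Origin: centre of its underside; z along its axis.
- sleeve2: Brass spacer sleeve, a plain tube 36 mm outside diameter and 30 mm tall, standing upright on the bench (or absent). Bore either wide (23 mm) or narrow (17 mm); all are otherwise alike, and only the gauge tells them apart reliably. About 0.15 kg. Origin: centre of its underside; z along its axis.
- sleeve3: Brass spacer sleeve, a plain tube 36 mm outside diameter and 30 mm tall, standing upright on the bench (or absent). Bore either wide (23 mm) or narrow (17 mm); all are otherwise alike, and only the gauge tells them apart reliably. About 0.15 kg. Origin: centre of its underside; z along its axis.
- sleeve4: Brass spacer sleeve, a plain tube 36 mm outside diameter and 30 mm tall, standing upright on the bench (or absent). Bore either wide (23 mm) or narrow (17 mm); all are otherwise alike, and only the gauge tells them apart reliably. About 0.15 kg. Origin: centre of its underside; z along its axis.
- sleeve5: Brass spacer sleeve, a plain tube 36 mm outside diameter and 30 mm tall, standing upright on the bench (or absent). Bore either wide (23 mm) or narrow (17 mm); all are otherwise alike, and only the gauge tells them apart reliably. About 0.15 kg. Origin: centre of its underside; z along its axis.
- gauge: Go/no-go gauge: blue steel base, 60 (x) by 260 (y) by 20 mm high, fixed to the bench, with four upright stepped pins in a row along y. Origin: centre of its underside. A wide-bored sleeve slides all the way down to the base (its underside 20 mm above the bench); a narrow one hangs up on the taper, its underside about 33 mm higher. One sleeve per pin.
- pin1 (a point): Foot of gauge pin 1 of four (row along the gauge's y, 64 mm apart, pin 1 at +y): the point on the pin's axis at the top face of the base, 20 mm above the bench. Upwards from here the pin is 20 mm in diameter for 30 mm, tapers to 14 mm over the next 6 mm, stays 14 mm for 12 mm and has a 6 mm tapered nose (top 54 mm above this point).
- pin2 (a point): Foot of gauge pin 2 of four (row along the gauge's y, 64 mm apart, pin 1 at +y): the point on the pin's axis at the top face of the base, 20 mm above the bench. Upwards from here the pin is 20 mm in diameter for 30 mm, tapers to 14 mm over the next 6 mm, stays 14 mm for 12 mm and has a 6 mm tapered nose (top 54 mm above this point).
- pin3 (a point): Foot of gauge pin 3 of four (row along the gauge's y, 64 mm apart, pin 1 at +y): the point on the pin's axis at the top face of the base, 20 mm above the bench. Upwards from here the pin is 20 mm in diameter for 30 mm, tapers to 14 mm over the next 6 mm, stays 14 mm for 12 mm and has a 6 mm tapered nose (top 54 mm above this point).
- pin4 (a point): Foot of gauge pin 4 of four (row along the gauge's y, 64 mm apart, pin 1 at +y): the point on the pin's axis at the top face of the base, 20 mm above the bench. Upwards from here the pin is 20 mm in diameter for 30 mm, tapers to 14 mm over the next 6 mm, stays 14 mm for 12 mm and has a 6 mm tapered nose (top 54 mm above this point).
- tray_left: Open shallow tin tray on the left (+y), 190 (its x) by 130 (its y) by 25 mm high, walls and floor 3 mm, fixed to the bench. Origin: centre of its underside.
- tray_right: Open shallow tin tray on the right (-y), 190 (its x) by 130 (its y) by 25 mm high, walls and floor 3 mm, fixed to the bench. Origin: centre of its underside.
- disc_green: Green enamelled marker disc, 40 mm across and 6 mm thick, fixed on the bench at the far (+x) end of one of the two trays, about 125 mm from the tray's centre: that tray is the accept tray today. Origin: centre of its underside.
- disc_red: Red enamelled marker disc, 40 mm across and 6 mm thick, fixed on the bench at the far (+x) end of one of the two trays, about 125 mm from the tray's centre: that tray is the reject tray today. Origin: centre of its underside.
- key_white (a joint): The white spring key of the logger: 0 up, 0.006 m fully down; full travel takes about 4 N; it springs back up. It counts as pressed beyond about 0.0045.
- key_white_top (a point): Centre of the top face of the white key, 26 mm in diameter, pressed straight down.
- key_yellow (a joint): The yellow spring key of the logger: 0 up, 0.006 m fully down; full travel takes about 4 N; it springs back up. It counts as pressed beyond about 0.0045.
- key_yellow_top (a point): Centre of the top face of the yellow key, 26 mm in diameter, pressed straight down.
- key_blue (a joint): The blue spring key of the logger: 0 up, 0.006 m fully down; full travel takes about 4 N; it springs back up. It counts as pressed beyond about 0.0045.
- key_blue_top (a point): Centre of the top face of the blue key, 26 mm in diameter, pressed straight down.
- valve_left: Tall glass power valve with black base, 52 mm diameter, 140 mm tall, standing on the left near side; fragile bystander. Origin: centre of its underside.
- valve_right: The same, on the right near side. Origin: centre of its underside.
Not all that is in view belongs to the job. Leave any pink look-alike of the sleeve2 alone. What is shaped like the sleeve5 but turquoise is not meant.

How it is judged (in metres and radians):
On the way, in this order (a step that is already met when the one before it is completed fails the run):
1. Every sleeve present stands released on a gauge pin: wide-bored ones down on the base, narrow ones hung up on the taper (z of each of sleeve1, sleeve2, sleeve3 in the frame of gauge below 0.025 m and angle between each of sleeve1, sleeve2, sleeve3, sleeve4, sleeve5's own z axis and vertical below 0.2 rad and contact force between the fingers and sleeve1 below 0.2 N and (horizontal distance between sleeve1 and pin1 below 0.007 m or horizontal distance between sleeve1 and pin2 below 0.007 m or horizontal distance between sleeve1 and pin3 below 0.007 m or horizontal distance between sleeve1 and pin4 below 0.007 m) and contact force between the fingers and sleeve2 below 0.2 N and (horizontal distance between sleeve2 and pin1 below 0.007 m or horizontal distance between sleeve2 and pin2 below 0.007 m or horizontal distance between sleeve2 and pin3 below 0.007 m or horizontal distance between sleeve2 and pin4 below 0.007 m) and contact force between the fingers and sleeve3 below 0.2 N and (horizontal distance between sleeve3 and pin1 below 0.007 m or horizontal distance between sleeve3 and pin2 below 0.007 m or horizontal distance between sleeve3 and pin3 below 0.007 m or horizontal distance between sleeve3 and pin4 below 0.007 m) and z of sleeve4 in the frame of gauge between 0.047 and 0.06 m and contact force between the fingers and sleeve4 below 0.2 N and (horizontal distance between sleeve4 and pin1 below 0.007 m or horizontal distance between sleeve4 and pin2 below 0.007 m or horizontal distance between sleeve4 and pin3 below 0.007 m or horizontal distance between sleeve4 and pin4 below 0.007 m) and z of sleeve5 in the frame of gauge between 0.047 and 0.06 m and contact force between the fingers and sleeve5 below 0.2 N and (horizontal distance between sleeve5 and pin1 below 0.007 m or horizontal distance between sleeve5 and pin2 below 0.007 m or horizontal distance between sleeve5 and pin3 below 0.007 m or horizontal distance between sleeve5 and pin4 below 0.007 m)), for 0.3 s.
2. With the sleeves on the pins, the white key is pressed (all of step 1 and value of joint key_white above 0.0042 m), for 0.05 s.
3. With the sleeves on the pins, the yellow key is pressed (all of step 1 and value of joint key_yellow above 0.0042 m), for 0.05 s.
4. With the sleeves on the pins, the blue key is pressed (all of step 1 and value of joint key_blue above 0.0042 m), for 0.05 s.
At the end, for the whole second after the job is handed in: Every sleeve present lies at rest inside its tray: those that went home on the gauge in the tray at the green disc, those that hung up in the tray at the red disc (origin within the walls, underside less than 25 mm above the tray's own underside); all keys up (((horizontal distance between disc_green and tray_left below 0.2 m and ((x of sleeve1 in the frame of tray_left between -0.09 and 0.09 m and y of sleeve1 in the frame of tray_left between -0.06 and 0.06 m and z of sleeve1 in the frame of tray_left between -0.005 and 0.025 m) and (x of sleeve2 in the frame of tray_left between -0.09 and 0.09 m and y of sleeve2 in the frame of tray_left between -0.06 and 0.06 m and z of sleeve2 in the frame of tray_left between -0.005 and 0.025 m) and (x of sleeve3 in the frame of tray_left between -0.09 and 0.09 m and y of sleeve3 in the frame of tray_left between -0.06 and 0.06 m and z of sleeve3 in the frame of tray_left between -0.005 and 0.025 m) and (x of sleeve4 in the frame of tray_right between -0.09 and 0.09 m and y of sleeve4 in the frame of tray_right between -0.06 and 0.06 m and z of sleeve4 in the frame of tray_right between -0.005 and 0.025 m) and (x of sleeve5 in the frame of tray_right between -0.09 and 0.09 m and y of sleeve5 in the frame of tray_right between -0.06 and 0.06 m and z of sleeve5 in the frame of tray_right between -0.005 and 0.025 m))) or (horizontal distance between disc_green and tray_right below 0.2 m and ((x of sleeve1 in the frame of tray_right between -0.09 and 0.09 m and y of sleeve1 in the frame of tray_right between -0.06 and 0.06 m and z of sleeve1 in the frame of tray_right between -0.005 and 0.025 m) and (x of sleeve2 in the frame of tray_right between -0.09 and 0.09 m and y of sleeve2 in the frame of tray_right between -0.06 and 0.06 m and z of sleeve2 in the frame of tray_right between -0.005 and 0.025 m) and (x of sleeve3 in the frame of tray_right between -0.09 and 0.09 m and y of sleeve3 in the frame of tray_right between -0.06 and 0.06 m and z of sleeve3 in the frame of tray_right between -0.005 and 0.025 m) and (x of sleeve4 in the frame of tray_left between -0.09 and 0.09 m and y of sleeve4 in the frame of tray_left between -0.06 and 0.06 m and z of sleeve4 in the frame of tray_left between -0.005 and 0.025 m) and (x of sleeve5 in the frame of tray_left between -0.09 and 0.09 m and y of sleeve5 in the frame of tray_left between -0.06 and 0.06 m and z of sleeve5 in the frame of tray_left between -0.005 and 0.025 m)))) and value of joint each of key_white, key_yellow, key_blue below 0.002 m and linear speed of each of sleeve1, sleeve2, sleeve3, sleeve4, sleeve5 below 0.02 m/s); the robot touches nothing.
It fails at once if Two keys pressed at once (value of joint each of key_white, key_yellow above 0.0042 m or value of joint each of key_white, key_blue above 0.0042 m or value of joint each of key_yellow, key_blue above 0.0042 m).
It fails at once if A glass valve shifted by more than 40 mm or tipped over (distance of any of valve_left, valve_right from where it was at the start of the episode above 0.04 m or angle between any of valve_left, valve_right's own z axis and vertical above 0.5 rad).
Of sleeve1, sleeve2, sleeve3, sleeve4, sleeve5 only 3 to 4 are there at a start; the rules pass over those that are not, and their reading is None.
At some moment in a run one of sleeve1, sleeve2, sleeve3, sleeve4, sleeve5 may be knocked a few centimetres aside while the robot is not near it.
It also fails if it takes over 210 s, if anything falls off the work surface, if the arm or the gripper's body presses on something with over 40 N, if the wrist force passes 120 N, or if a joint passes its speed limit or range.

### The arm

A 6-joint arm with a two-finger parallel gripper is mounted at the origin on the work surface. World frame = base frame: x ahead of the robot, y to its left, z up, the work surface at z = 0. Lengths are in m, angles in degrees, forces in N, time in s.
With the tool pointing down it reaches from about 0.25 to 0.725 m from the base axis. Payload 9.7 kg.
Tool frame: the origin (TCP) lies on the centre line of the jaws, within the pads' length; the fingertips stand tip_extent ahead of it and the grasp point (between the pads) lies 3 mm ahead of it (tip_extent is the distance from the TCP to the fingertips, in m); z points along the fingers, y is the line along which they close (so a half turn about z gives the same grasp; the last joint's range is limited). The gripper opens to 85 mm and grips with 20 to 120 N. Pads are 22 mm wide; open, the fingers measure 114 mm over their backs; the gripper's body (76 mm by 85 mm) begins 54 mm behind the grasp point. The pads swing forward as they close: fully open they stand 13 mm farther back than shut.
Start: joints at [-69.099, 4.979, 10.078, 95.1, 0, 90], TCP at [0.196, -0.514, 0.253] pointing down, gripper open.
Joint ranges: [-179.16, 179.16], [-48.56, 103.87], [-65.8, 70.77], [-126.05, 130.52], [-82.76, 87.17], [-180, 180]. Speed limits (degrees/s): [127.2, 127.2, 147.25, 180, 180, 180].

### API

Orientations are given as [roll, pitch, yaw] about the fixed x, y, z axes, in that order (R = Rz(yaw) Ry(pitch) Rx(roll)).
In Python, from workcell import * gives the robot as it stands.
- The arm moves only by the tool servo_tool, never from a script. Its argument "rows" is a list of rows, each an object with "offset": the shift along the tool's x, y, z as a fraction of full scale, a list of three; "yaw": the turn about the tool's z as a fraction of full scale; "claw": the closure, from 0 (fully open) to 1 (shut). A call has 1 to 12 rows; each row is the pose to reach, as a shift and turn from the pose commanded when the call began, along the tool's axes at that moment, turning the shorter way round; what a row does not reach only later rows make up. Full scale, the value 1, is 0.1 m for a shift and pi rad for a turn. A row lasts 1/8 s, in which the tool goes at most 62.5 mm and 10.7 degrees, less where a joint would pass 70% of its speed; a pose out of reach is approached as far as the arm can. A call with a number of a shift or a turn outside -1 to 1 is refused whole. A call with a gripper value outside its range is refused whole. The fingers move at their own pace and stop on an object; "squeeze" is the grip in N (left out, the last holds). Time passes only in rows, so rows that repeat a pose let the fingers close. It gives the time, the measured TCP pose, the force, the opening and the grip force at its end, in the units of the state.
- get_obs(): the state, without advancing time (a new reading comes with each control period).
- camera(name): name is "scene" or "top" or "wrist"; returns (picture, depth): 400x640x3 uint8, red, green, blue; 400x640 float32, m along the optical axis (not along the pixel's ray), 0 where there is no reading.
- camera_info(name): a dict with "fx", "fy", "cx", "cy" (pixels), "dist" ([k1, k2, p1, p2, k3] as OpenCV has them; the pictures are not rectified), "cam_to_world" (4x4, takes a point from camera to world coordinates); the wrist camera has in their place "hand_eye" (4x4, takes a point from camera to tool coordinates, whose origin is the TCP and whose axes are the flange's). Camera axes: x right, y up, looking along -z (the intrinsics and any distortion apply to the point x, -y, -z); pixel columns grow to the right and rows downward; lengths in m; the calibration is good to about 2 mm. A picture is of the moment at which its call begins: read the wrist's pose just before it. camera_info takes no time and is no camera call.
- job_done(): hands the job in; it is judged then, once.
The state is a dict: "time": time; "q": joint angles; "qd": joint speeds; "joint_efforts": joint torques, N m; "ee_pos": TCP position; "tcp_rot": TCP orientation; "wrist_force": force on the tool from outside, world axes, zero at the start; "torque": the same for the moment, N m; "opening": finger opening in m; "grasp_force": force on a finger pad.
Only numpy, scipy, OpenCV 4.12 (cv2) and the standard library are available. Lean on these libraries where they do the work, as an engineer would, in place of code of your own. Each camera call takes 0.05 s, during which the arm holds its last target. There are 200 camera calls.

## Working session

There is one attempt and no reset: what is moved stays moved. The work goes in short steps, Python scripts to look and compute and a tool call to move; the robot and the scene stay as the last step left them, time stands still between calls to the robot, and variables do not carry over. Pictures are saved under pics/ and viewed, at most 14 in all, crops included, and the job is handed in when it is done.

Besides the shell and the picture viewer there is one more tool, called by a JSON object that holds its "fn" and its "kwargs". servo_tool: Moves the arm, as the interface text tells. Its arguments: {"type":"object","properties":{"rows":{"type":"array"},"squeeze":{"type":"number"}},"required":["rows"]}

```bash
ls; mkdir -p pics; cat > h.py <<'E'
from workcell import *
import numpy as np, cv2
def save(n,im,s=1):
    cv2.imwrite('pics/'+n+'.png',cv2.cvtColor(cv2.resize(im,None,fx=s,fy=s),cv2.COLOR_RGB2BGR))
def cloud(name,T=None):
    im,d=camera(name); c=camera_info(name)
    K=np.array([[c['fx'],0,c['cx']],[0,c['fy'],c['cy']],[0,0,1.]])
    u,v=np.meshgrid(np.arange(640.),np.arange(400.))
    p=cv2.undistortPoints(np.stack([u,v],-1).reshape(-1,1,2),K,np.array(c['dist'],float)).reshape(400,640,2)
    P=np.stack([p[...,0]*d,-p[...,1]*d,-d,np.ones_like(d)],-1)
    M=np.array(c['cam_to_world']) if T is None else T@np.array(c['hand_eye'])
    W=(P@M.T)[...,:3]; W[d==0]=np.nan
    return im,d,W
E
python3 - <<'E'
from h import *
o=get_obs();print(o)
for n in('top','scene'):
    im,d,W=cloud(n);save(n+'0',im,1.25);np.save(n+'.npy',W);np.save(n+'im.npy',im)
    print(n,np.array(camera_info(n)['cam_to_world']).round(3))
print(camera_info('wrist'))
E
```

```text
pics
{'time': 0.0, 'q': array([-6.90983031e+01,  5.01021330e+00,  1.00350629e+01,  9.50997149e+01,
        1.90866144e-03,  9.00005478e+01]), 'qd': array([ 0.03999473, -0.02179825,  0.08787836, -0.02666518, -0.00849803,
        0.02664415]), 'joint_efforts': array([-8.20456426e-04, -5.20386279e+01,  4.64807868e+01,  1.61618058e-02,
       -8.87599822e-05,  2.29005610e-05]), 'ee_pos': array([ 0.19615822, -0.5136174 ,  0.25259701]), 'tcp_rot': array([-1.79925135e+02, -1.90794406e-03,  2.09011466e+01]), 'wrist_force': array([-0.01738571, -0.59167574,  0.48193586]), 'torque': array([-0.0189383 ,  0.01531018,  0.00049552]), 'grasp_force': 0.0, 'opening': 0.08537494283697254}
top [[ 0.009  0.988 -0.155  0.368]
 [-0.999  0.014  0.032  0.016]
 [ 0.034  0.154  0.987  0.896]
 [ 0.     0.     0.     1.   ]]
scene [[ 0.207 -0.626  0.752  1.196]
 [ 0.978  0.126 -0.164 -0.166]
 [ 0.008  0.77   0.639  0.674]
 [ 0.     0.     0.     1.   ]]
{'fx': 325.3998363263352, 'fy': 325.3998363263352, 'cx': 318.31992372360725, 'cy': 200.23646683546295, 'dist': array([-0.03066284,  0.        ,  0.        ,  0.        ,  0.        ]), 'hand_eye': array([[-1.33478557e-04,  9.55313824e-01,  2.95593436e-01,
         7.55087618e-02],
       [ 9.99999276e-01, -2.26094880e-04,  1.18226585e-03,
        -5.84775578e-04],
       [ 1.19626708e-03,  2.95593379e-01, -9.55313102e-01,
        -1.20474968e-01],
       [ 0.00000000e+00,  0.00000000e+00,  0.00000000e+00,
         1.00000000e+00]])}
```

View pics/top0.png

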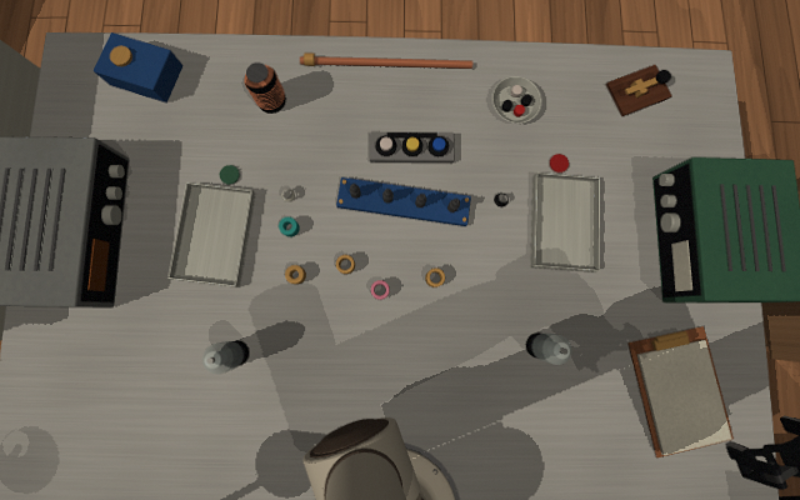

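View pics/scene0.png

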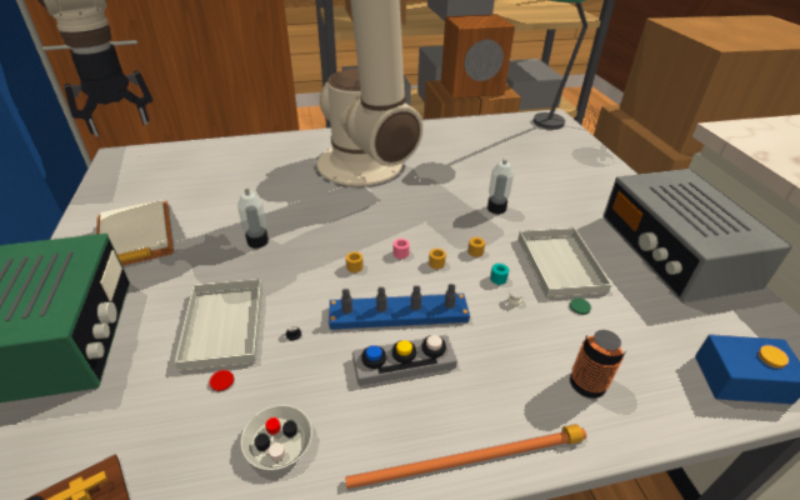

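Three brass sleeves appear in the top view (800 px scale) at (294,273), (345,264) and (436,277). The pink ring at (380,290) and the turquoise one at (288,226) are the excluded look-alikes. The green disc is at the left tray (229,174) and the red disc at the right tray (559,162). I'll confirm with one crop and measure.

```bash
python3 - <<'E'
from h import *
im=np.load('topim.npy');W=np.load('top.npy')
save('crop1',im[120:260,200:400],4)
hsv=cv2.cvtColor(im,cv2.COLOR_RGB2HSV)
z=W[...,2]
def circ(P):
    A=np.c_[2*P[:,:2],np.ones(len(P))];s=np.linalg.lstsq(A,(P[:,:2]**2).sum(1),rcond=None)[0]
    return s[:2]
# anything standing, in work area
ok=(z>0.012)&(z<0.2)&(W[...,0]>0.1)&(W[...,0]<0.75)&(abs(W[...,1])<0.45)
n,l,st,c=cv2.connectedComponentsWithStats(ok.astype(np.uint8))
for i in range(1,n):
    if st[i,4]<25: continue
    P=W[l==i]; t=P[P[:,2]>np.percentile(P[:,2],97)-0.004]
    mid=(t[:,:2].max(0)+t[:,:2].min(0))/2
    print(i,st[i],'z97',np.percentile(P[:,2],97).round(3),'topmid',mid.round(4),'ext',np.ptp(t[:,:2],axis=0).round(3),'min',P.min(0).round(3),'max',P.max(0).round(3),'hue',np.median(hsv[l==i],axis=0))
b=(hsv[...,0]>103)&(hsv[...,0]<122)&(hsv[...,1]>120)&(z>0.012)&(z<0.028)&(W[...,0]>0.3)&(W[...,0]<0.55)&(abs(W[...,1])<0.25)
P=W[b][:,:2];r=cv2.minAreaRect(P.astype(np.float32)*1000);print('gauge',r,len(P),np.median(z[b]))
pp=(z>0.045)&(W[...,0]>0.3)&(W[...,0]<0.52)&(abs(W[...,1])<0.2)
n,l,st,c=cv2.connectedComponentsWithStats(pp.astype(np.uint8))
for i in range(1,n):
    P=W[l==i];t=P[P[:,2]>0.068];print('pin',st[i],t.mean(0).round(4) if len(t) else None,len(t),P[:,2].max().round(3))
for nm,m in (('green',(hsv[...,0]>55)&(hsv[...,0]<85)),('red',(hsv[...,0]<6)|(hsv[...,0]>174)),('yel',(hsv[...,0]>22)&(hsv[...,0]<32)),('blu',(hsv[...,0]>105)&(hsv[...,0]<122)),('wht',hsv[...,1]<40)):
    if nm in('green','red'): m=m&(hsv[...,1]>110)&(z<0.015)&(z>0)&(W[...,0]<0.6)&(abs(W[...,1])<0.45)
    else: m=m&(z>0.035)&(z<0.06)&(W[...,0]>0.45)&(W[...,0]<0.6)&(abs(W[...,1])<0.15)&((hsv[...,1]>120)|(nm=='wht'))&((hsv[...,2]>120)|(nm=='blu'))
    P=W[m];print(nm,len(P),np.median(P,axis=0).round(4),((np.percentile(P,3,axis=0)+np.percentile(P,97,axis=0))/2).round(4),np.percentile(P,97,axis=0).round(3)-np.percentile(P,3,axis=0).round(3))
E
```

```text
2 [ 296  106   68   24 1546] z97 0.045 topmid [ 0.6914 -0.0359] ext [0.026 0.127] min [ 0.665 -0.121  0.012] max [0.727 0.048 0.048] hue [20. 27. 74.]
3 [426 138  54  79 708] z97 0.028 topmid [ 0.5474 -0.3428] ext [0.195 0.14 ] min [ 0.45  -0.413  0.012] max [ 0.646 -0.272  0.03 ] hue [ 24.  33. 100.]
4 [ 269  141  108   39 2568] z97 0.069 topmid [ 0.5848 -0.0198] ext [0.039 0.203] min [ 0.539 -0.152  0.012] max [0.631 0.112 0.077] hue [107. 160.  87.]
5 [135 146  68  84 645] z97 0.027 topmid [0.5124 0.3504] ext [0.198 0.145] min [0.412 0.276 0.012] max [0.612 0.423 0.029] hue [ 24.  33. 103.]
12 [223 173  16  16 171] z97 0.033 topmid [0.5292 0.203 ] ext [0.034 0.031] min [0.512 0.185 0.013] max [0.546 0.219 0.036] hue [ 85. 163. 114.]
13 [269 203  15  16 125] z97 0.033 topmid [0.4573 0.0902] ext [0.031 0.033] min [0.44  0.074 0.012] max [0.476 0.107 0.034] hue [ 17. 154. 141.]
14 [228 212  16  15 167] z97 0.033 topmid [0.436  0.1858] ext [0.033 0.034] min [0.42  0.169 0.012] max [0.453 0.203 0.034] hue [ 17. 153. 144.]
15 [341 214  15  15 123] z97 0.033 topmid [ 0.4345 -0.0804] ext 
[... 280 characters left out ...]
 0.3058 -0.2806] ext [0.01  0.011] min [ 0.281 -0.304  0.012] max [ 0.332 -0.253  0.141] hue [39. 18. 85.]
18 [162 273  37  27 767] z97 0.135 topmid [0.2868 0.2931] ext [0.01 0.01] min [0.261 0.266 0.012] max [0.313 0.316 0.141] hue [35. 18. 67.]
19 [ 243  334   93   66 1229] z97 0.199 topmid [0.1503 0.0467] ext [0.096 0.159] min [ 0.101 -0.045  0.012] max [0.203 0.133 0.2  ] hue [18. 57. 65.]
gauge ((547.9888305664062, -100.84735107421875), (86.60406494140625, 9.133977890014648), 82.20993041992188) 100 0.019962455942163837
green 4 [0.3004 0.2364 0.0121] [0.4053 0.0271 0.008 ] [0.221 0.494 0.01 ]
  return _methods._mean(a, axis=axis, dtype=dtype,
  ret = um.true_divide(
Traceback (most recent call last):
IndexError: index -1 is out of bounds for axis 0 with size 0
```

View pics/crop1.png

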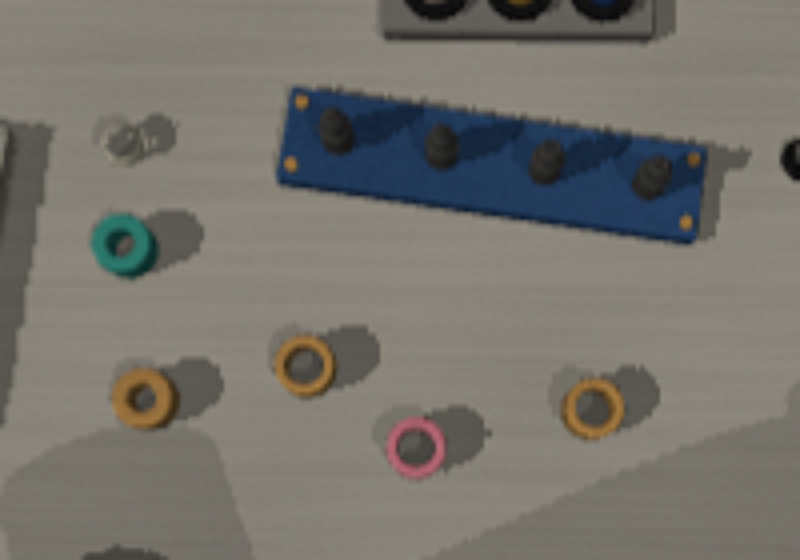

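The crop shows three brass sleeves. The left one, crop (145,398), has a visibly thicker wall. The other two are at (304,365) and (593,407). The pink (416,447) and turquoise (124,244) rings stay where they are. Next I'll measure the fixtures, using both cameras.

```bash
python3 - <<'E'
from h import *
for cam in('top','scene'):
    im=np.load(cam+'im.npy');W=np.load(cam+'.npy');print('==',cam)
    hsv=cv2.cvtColor(im,cv2.COLOR_RGB2HSV);z=W[...,2];x=W[...,0];y=W[...,1];h,s,v=hsv[...,0],hsv[...,1],hsv[...,2]
    b=(h>100)&(h<125)&(s>110)&(z>0.012)&(z<0.03)&(x>0.5)&(x<0.65)&(abs(y)<0.2)
    P=W[b][:,:2];r=cv2.minAreaRect(P.astype(np.float32)*1000);print('gauge',r,len(P),np.median(z[b]).round(4))
    pp=(z>0.05)&(z<.085)&(x>0.5)&(x<0.65)&(abs(y)<0.2)
    n,l,st,c=cv2.connectedComponentsWithStats(pp.astype(np.uint8))
    for i in range(1,n):
        P=W[l==i];t=P[P[:,2]>P[:,2].max()-0.006];print('pin',st[i],((t.max(0)+t.min(0))/2).round(4),len(t),P[:,2].max().round(3),P.mean(0).round(4))
    for nm,m in (('green',(h>50)&(h<90)),('red',(h<6)|(h>174)),('yel',(h>22)&(h<34)),('blu',(h>103)&(h<122)),('wht',s<50)):
        if nm in('green','red'): m=m&(s>90)&(z<0.012)&(z>0.002)&(x<0.75)&(x>0.5)&(abs(y)>.2)&(abs(y)<0.45)
        else: m=m&(z>0.03)&(z<0.06)&(x>0.64)&(x<0.75)&(abs(y)<0.15)&((s>120)|(nm=='wht'))&((v>120)|(nm=='blu'))
        P=W[m]
        if len(P):print(nm,len(P),np.median(P,axis=0).round(4),((np.percentile(P,3,axis=0)+np.percentile(P,97,axis=0))/2).round(4),np.ptp(P,axis=0).round(3))
    for sg in(1,-1):
        m=(z>0.018)&(z<0.034)&(x>0.39)&(x<0.66)&(sg*y>0.26)&(sg*y<0.43)
        n,l,st,c=cv2.connectedComponentsWithStats(cv2.dilate(m.astype(np.uint8),np.ones((3,3))))
        i=1+st[1:,4].argmax();P=W[m&(l==i)][:,:2];print('tray',cv2.minAreaRect(P.astype(np.float32)*1000),P.mean(0).round(4))
    m=(h>8)&(h<24)&(s>110)&(z>0.012)&(z<.04)&(x>.2)&(x<.75)&(abs(y)<.45)
    n,l,st,c=cv2.connectedComponentsWithStats(m.astype(np.uint8))
    for i in range(1,n):
        if st[i,4]>20:
            P=W[(l==i)&(z>.026)];print('brass',st[i],((P.max(0)+P.min(0))/2).round(4),np.ptp(P,axis=0).round(3))
E
```

```text
== top
gauge ((583.2003173828125, -20.235626220703125), (258.6462097167969, 58.33018112182617), 82.5306167602539) 2053 0.0204
pin [280 146   8  10  58] [0.5967 0.0745 0.073 ] 11 0.076 [0.595  0.0745 0.0625]
pin [306 150   9   9  56] [0.5872 0.0119 0.071 ] 24 0.074 [0.5863 0.0116 0.0623]
pin [333 154   8   9  55] [ 0.5805 -0.0518  0.0738] 16 0.077 [ 0.5782 -0.0509  0.0637]
pin [360 158   8   9  56] [ 0.5723 -0.1157  0.0726] 14 0.076 [ 0.5698 -0.114   0.0629]
green 174 [0.6341 0.3278 0.0058] [0.5936 0.2764 0.0059] [0.124 0.147 0.01 ]
red 174 [ 0.6722 -0.3386  0.0063] [ 0.6717 -0.3387  0.0068] [0.039 0.037 0.008]
yel 13 [ 0.6889 -0.0265  0.0432] [ 0.6936 -0.0297  0.0407] [0.022 0.012 0.014]
blu 111 [ 0.6924 -0.0868  0.0431] [ 0.6949 -0.0614  0.04  ] [0.029 0.102 0.014]
wht 80 [0.6917 0.0167 0.0436] [0.6933 0.0167 0.0404] [0.027 0.022 0.015]
tray ((512.4149169921875, 350.1324768066406), (133.30966186523438, 189.3963165283203), 84.0219955444336) [0.5158 0.3524]
tray ((547.881103515625, -342.756591796875), (130.67962646484375, 189.92710876464844), 86.39500427246094) [ 0.548  -0.3483]
brass
[... 902 characters left out ...]
 0.014]
blu 142 [ 0.6996 -0.0862  0.0423] [ 0.6973 -0.0847  0.0392] [0.025 0.029 0.015]
wht 88 [0.6933 0.0182 0.0436] [ 0.6903 -0.0298  0.0393] [0.032 0.131 0.014]
tray ((513.4437255859375, 352.08685302734375), (132.89907836914062, 196.9438018798828), 83.65422058105469) [0.5218 0.3522]
tray ((549.3394775390625, -340.3717041015625), (132.3108367919922, 194.1234893798828), 86.02758026123047) [ 0.5578 -0.3428]
brass [375 190  13  13 139] [0.4393 0.1875 0.0298] [0.033 0.036 0.007]
brass [343 199  14  13 144] [0.4605 0.0925 0.0292] [0.032 0.032 0.006]
brass [277 201  13  14 151] [ 0.4357 -0.0793  0.0291] [0.034 0.033 0.006]
brass [316 275  15  10  56] [ 0.6955 -0.0324  0.0355] [0.028 0.032 0.008]
```

{"fn": "servo_tool", "kwargs": {"rows": [{"offset": [0.5,-0.5,0],"yaw": -0.06,"claw": 0.3},{"offset": [1,-1,0],"yaw": -0.12,"claw": 0.3},{"offset": [1,-1,0],"yaw": -0.18,"claw": 0.3},{"offset": [1,-1,0],"yaw": -0.24,"claw": 0.3},{"offset": [1,-1,0],"yaw": -0.3,"claw": 0.3},{"offset": [1,-1,0],"yaw": -0.342,"claw": 0.3},{"offset": [1,-1,0],"yaw": -0.342,"claw": 0.3}], "squeeze": 30}}

```text
time: 0.98
ee_pos: [0.2539, -0.3846, 0.253]
tcp_rot: [-180.0, -0.0, 82.4]
wrist_force: [-0.3, -0.4, -0.3]
opening: 0.06
grasp_force: 0.0
```

{"fn": "servo_tool", "kwargs": {"rows": [{"offset": [0.5,0.25,0.1],"yaw": 0,"claw": 0.3},{"offset": [1,0.5,0.2],"yaw": 0,"claw": 0.3},{"offset": [1,0.5,0.2],"yaw": 0,"claw": 0.3}]}}

```text
time: 1.35
ee_pos: [0.3179, -0.2896, 0.2326]
tcp_rot: [-180.0, -0.1, 82.5]
wrist_force: [-0.3, -0.7, 0.3]
opening: 0.0597
grasp_force: 0.0
```

{"fn": "servo_tool", "kwargs": {"rows": [{"offset": [0.5,0.25,0.1],"yaw": 0,"claw": 0.3},{"offset": [1,0.5,0.2],"yaw": 0,"claw": 0.3},{"offset": [1,0.5,0.2],"yaw": 0,"claw": 0.3}]}}

```text
time: 1.72
ee_pos: [0.3803, -0.1976, 0.2126]
tcp_rot: [-179.9, -0.0, 82.6]
wrist_force: [0.5, -0.8, 0.4]
opening: 0.0595
grasp_force: 0.0
```

{"fn": "servo_tool", "kwargs": {"rows": [{"offset": [0.5,0.2,0.05],"yaw": 0,"claw": 0.3},{"offset": [1,0.39,0.1],"yaw": 0,"claw": 0.3},{"offset": [1.0,0.39,0.1],"yaw": 0,"claw": 0.3},{"offset": [1.0,0.39,0.1],"yaw": 0,"claw": 0.3},{"offset": [1.0,0.39,0.1],"yaw": 0,"claw": 0.3},{"offset": [1.0,0.39,0.1],"yaw": 0,"claw": 0.3}]}}

```text
time: 2.48
ee_pos: [0.4308, -0.1066, 0.2035]
tcp_rot: [180.0, 0.0, 82.3]
wrist_force: [0.7, -0.1, -0.3]
opening: 0.0598
grasp_force: 0.0
```

```bash
cat >> h.py <<'E'
from scipy.spatial.transform import Rotation as Ro
def tcp():
    o=get_obs();T=np.eye(4);T[:3,:3]=Ro.from_euler('xyz',o['tcp_rot'],degrees=True).as_matrix();T[:3,3]=o['ee_pos'];return T
def brass(name,T=None,lo=.2,zlo=.012):
    im,d,W=cloud(name,T);h=cv2.cvtColor(im,cv2.COLOR_RGB2HSV);z=W[...,2]
    m=(h[...,0]>8)&(h[...,0]<24)&(h[...,1]>110)&(z>zlo)&(z<.13)&(W[...,0]>lo)&(W[...,0]<.665)&(abs(W[...,1])<.45)
    n,l,st,c=cv2.connectedComponentsWithStats(m.astype(np.uint8));r=[]
    for i in range(1,n):
        if st[i,4]<60: continue
        P=W[l==i];zt=np.percentile(P[:,2],97);t=P[P[:,2]>zt-.004]
        (cx,cy),R=cv2.minEnclosingCircle(t[:,:2].astype(np.float32)*1000)
        r.append((np.array([(t[:,0].max()+t[:,0].min())/2,(t[:,1].max()+t[:,1].min())/2,zt]),np.array([cx,cy,R]),st[i]))
    return im,W,r
def plan(p,T=None):
    "tool-axis shift (full-scale units) from the present TCP to p"
    T=tcp() if T is None else T
    return (T[:3,:3].T@(np.array(p)-T[:3,3])/0.1).round(3)
E
python3 - <<'E'
from h import *
import workcell;print([a for a in dir(workcell) if not a.startswith('_')])
T=tcp();im,W,r=brass('wrist',T);save('w1',im)
for a,b,s in r: print(a.round(4),b.round(1),s,plan([*a[:2],.1]))
for a,b,s in brass('top')[2]: print('top',a.round(4),b.round(1))
E
```

```text
['PlanningError', 'camera', 'camera_info', 'get_obs', 'job_done', 'tip_extent']
[ 0.4341 -0.0788  0.031 ] [434.1 -78.7  17.9] [299 134  39  41 836] [ 0.278 -0.005  1.034]
top [0.4573 0.0903 0.0324] [457.1  91.1  17.6]
top [0.4361 0.1858 0.0327] [436.5 185.7  17.1]
top [ 0.4334 -0.0804  0.033 ] [434.5 -80.8  17.1]
```

View pics/w1.png

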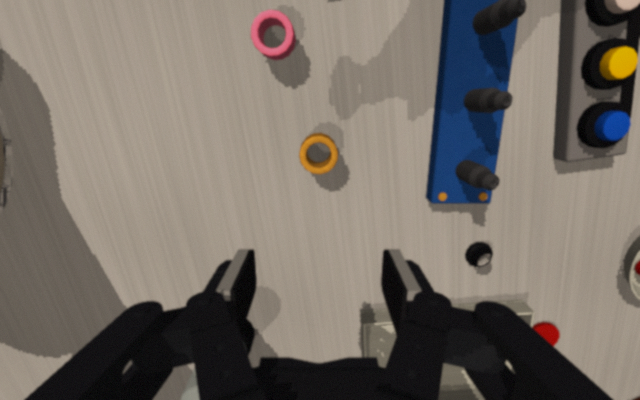

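The wrist view shows sleeve C at (319,154), the pink look-alike at (273,35), and the gauge pins at about (478,175), (490,100) and (500,15).

```bash
cat >> h.py <<'E'
def pins(W):
    z=W[...,2];pp=(z>0.058)&(z<.08)&(W[...,0]>0.53)&(W[...,0]<0.64)&(abs(W[...,1]+.02)<0.14)
    n,l,st,c=cv2.connectedComponentsWithStats(pp.astype(np.uint8))
    for i in range(1,n):
        if st[i,4]<15: continue
        P=W[l==i];t=P[P[:,2]>P[:,2].max()-.003];print('pin',st[i],'top',((t.max(0)+t.min(0))/2).round(4),'all',P.mean(0).round(4),np.ptp(P,axis=0).round(3))
E
python3 - <<'E'
from h import *
import workcell;print(workcell.tip_extent if not callable(workcell.tip_extent) else workcell.tip_extent())
T=tcp();im,d,W=cloud('wrist',T);pins(W)
h=cv2.cvtColor(im,cv2.COLOR_RGB2HSV);z=W[...,2]
b=(h[...,0]>100)&(h[...,0]<125)&(h[...,1]>110)&(z>0.012)&(z<0.03)&(W[...,0]>.5)&(W[...,0]<.64)
P=W[b][:,:2];print('gauge',cv2.minAreaRect(P.astype(np.float32)*1000),P[P[:,1].argmin()])
for nm,m in(('blu',(h[...,0]>103)&(h[...,0]<122)&(h[...,1]>120)),('yel',(h[...,0]>22)&(h[...,0]<34)&(h[...,1]>120))):
    P=W[m&(z>.036)&(z<.06)&(W[...,0]>.66)];print(nm,len(P),((P.max(0)+P.min(0))/2).round(4),np.ptp(P,axis=0).round(3),P[:,2].max())
P=W[(W[...,0]>.655)&(W[...,0]<.735)&(W[...,1]>-.12)&(W[...,1]<.0)];print(np.histogram(P[:,2],bins=np.arange(0,.06,.004)))
E
```

```text
0.022
pin [499   0  28  22 467] top [0.587  0.0136 0.0729] all [0.586  0.0131 0.0674] [0.015 0.014 0.016]
pin [488  92  25  19 379] top [ 0.579  -0.0494  0.0726] all [ 0.5778 -0.049   0.0675] [0.015 0.014 0.016]
pin [477 172  22  19 314] top [ 0.5705 -0.1124  0.0731] all [ 0.5695 -0.1113  0.0676] [0.014 0.014 0.017]
gauge ((573.4152221679688, -88.67344665527344), (243.4551544189453, 60.190189361572266), 82.01597595214844) [ 0.58402502 -0.21308058]
blu 797 [ 0.6933 -0.0842  0.0409] [0.025 0.025 0.01 ] 0.04574870484273469
yel 555 [ 0.693  -0.0315  0.0433] [0.024 0.022 0.005] 0.046034051871305104
(array([ 761,  360,  387,  399,  554, 4120,  318,  411, 1759,  238, 1168,
        321,    0,    0]), array([0.   , 0.004, 0.008, 0.012, 0.016, 0.02 , 0.024, 0.028, 0.032,
       0.036, 0.04 , 0.044, 0.048, 0.052, 0.056]))
```

{"fn": "servo_tool", "kwargs": {"rows": [{"offset": [0.28,0,0],"yaw": 0,"claw": 0.3},{"offset": [0.28,0,0.5],"yaw": 0,"claw": 0.3},{"offset": [0.28,0,0.9],"yaw": 0,"claw": 0.3}]}}

```text
time: 3.0
ee_pos: [0.4347, -0.0776, 0.112]
tcp_rot: [180.0, 0.0, 82.5]
wrist_force: [-0.0, -0.4, -0.8]
opening: 0.0599
grasp_force: 0.0
```

{"fn": "servo_tool", "kwargs": {"rows": [{"offset": [0,0,0.4],"yaw": 0,"claw": 0.3},{"offset": [0,0,0.87],"yaw": 0,"claw": 0.3},{"offset": [0,0,0.87],"yaw": 0,"claw": 0.5},{"offset": [0,0,0.87],"yaw": 0,"claw": 0.8},{"offset": [0,0,0.87],"yaw": 0,"claw": 0.8},{"offset": [0,0,0.87],"yaw": 0,"claw": 0.8},{"offset": [0,0,0.87],"yaw": 0,"claw": 0.8}]}}

```text
time: 3.88
ee_pos: [0.4351, -0.0778, 0.0269]
tcp_rot: [179.9, 0.0, 82.5]
wrist_force: [0.9, -0.3, -1.4]
opening: 0.0351
grasp_force: 30.1
```

{"fn": "servo_tool", "kwargs": {"rows": [{"offset": [0,0,-0.3],"yaw": 0,"claw": 0.8},{"offset": [0,0,-0.6],"yaw": 0,"claw": 0.8},{"offset": [0,0,-1],"yaw": 0,"claw": 0.8},{"offset": [0,0,-1],"yaw": 0,"claw": 0.8},{"offset": [0,0,-1],"yaw": 0,"claw": 0.8}]}}

```text
time: 4.5
ee_pos: [0.4346, -0.0778, 0.1257]
tcp_rot: [-180.0, -0.0, 82.5]
wrist_force: [-0.3, -0.4, -1.7]
opening: 0.0355
grasp_force: 30.6
```

{"fn": "servo_tool", "kwargs": {"rows": [{"offset": [-0.1,0.45,-0.15],"yaw": 0,"claw": 0.8},{"offset": [-0.17,0.9,-0.15],"yaw": 0,"claw": 0.8},{"offset": [-0.17,0.9,-0.15],"yaw": 0,"claw": 0.8},{"offset": [-0.17,0.9,-0.15],"yaw": 0,"claw": 0.8}]}}

```text
time: 5.0
ee_pos: [0.5208, -0.1062, 0.1397]
tcp_rot: [-179.8, -0.0, 82.5]
wrist_force: [-0.8, 0.2, -2.0]
opening: 0.0355
grasp_force: 30.9
```

```bash
python3 - <<'E'
from h import *
T=tcp();print(T[:3,3]);im,W,r=brass('wrist',T,zlo=.1);save('w2',im)
for a,b,s in r: print('held',a.round(4),b.round(1),s,'tool',(T[:3,:3].T@(a-T[:3,3])).round(4))
pins(W)
print('scene');pins(cloud('scene')[2])
E
```

```text
[ 0.52082668 -0.10624037  0.13973175]
held [ 0.522  -0.0977  0.1296] [ 522.  -101.9   17.2] [283 229  76  42 853] tool [0.0087 0.0001 0.0102]
held [ 0.5202 -0.1142  0.1297] [ 520.2 -110.8   11.1] [295 275  49  26 757] tool [-0.008   0.0005  0.0101]
pin [400   0  30  17 382] top [0.5876 0.0105 0.0737] all [0.5864 0.0101 0.0673] [0.013 0.009 0.017]
pin [393 109  27  25 540] top [ 0.5799 -0.0492  0.0735] all [ 0.5789 -0.0487  0.0684] [0.013 0.014 0.017]
pin [387 211  25  25 483] top [ 0.5719 -0.1126  0.0729] all [ 0.5709 -0.1111  0.0679] [0.014 0.014 0.016]
scene
pin [358 227   6   7  39] top [0.5989 0.0764 0.0716] all [0.6008 0.0752 0.0668] [0.014 0.012 0.015]
pin [302 229   6   8  40] top [ 0.5845 -0.0506  0.0739] all [ 0.5838 -0.0508  0.0669] [0.016 0.012 0.017]
pin [330 228   6   8  40] top [0.5916 0.0119 0.0733] all [0.5921 0.0118 0.0668] [0.015 0.012 0.017]
pin [273 231   7   7  42] top [ 0.5755 -0.1138  0.0725] all [ 0.5754 -0.1141  0.0668] [0.013 0.014 0.016]
```

View pics/w2.png

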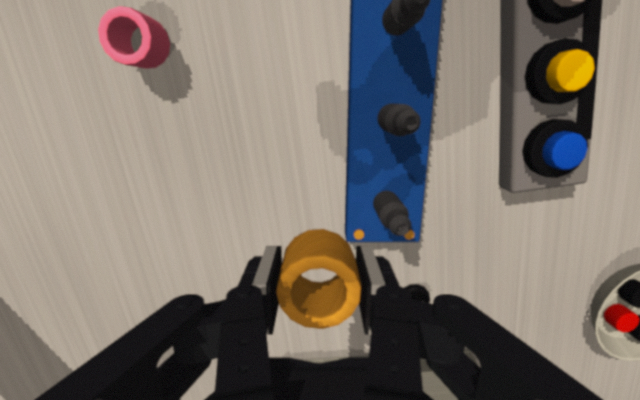

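The held sleeve's rim is centred at about (320,288), with pin4 at (410,235) and pin3 at (412,121). The sleeve's height in the jaws looks off, so I'll check it with the scene camera.

```bash
python3 - <<'E'
from h import *
T=tcp();im,d,W=cloud('scene');h=cv2.cvtColor(im,cv2.COLOR_RGB2HSV)
m=(h[...,0]>8)&(h[...,0]<24)&(h[...,1]>110)&(np.linalg.norm(W[...,:2]-T[:2,3],axis=-1)<.04)
P=W[m];print(len(P),T[:3,3],P.min(0),P.max(0),np.percentile(P[:,2],[2,10,50,90,98]))
im,d,W=cloud('wrist',T);print(d[d>0].min(),d[290:320:6,320],d[232:300:6,320].round(3));print(W[232:262:6,320].round(4))
E
```

```text
57 [ 0.52084176 -0.10615671  0.14081948] [ 0.51980848 -0.14453975  0.02208015] [ 0.55118386 -0.06736816  0.49254657] [0.11661581 0.12085106 0.13411976 0.48805724 0.49114694]
0.061111778 [0.15808938 0.15395473 0.14758705 0.14415704 0.14038748] [0.153 0.146 0.14  0.135 0.13  0.13  0.131 0.295 0.295 0.162 0.156 0.15 ]
[[ 0.5235 -0.0897  0.1196]
 [ 0.5235 -0.0897  0.1266]
 [ 0.5235 -0.0895  0.1333]
 [ 0.5234 -0.0899  0.1383]
 [ 0.5234 -0.09    0.1437]]
```

{"fn": "servo_tool", "kwargs": {"rows": [{"offset": [0.016,0.515,0],"yaw": 0,"claw": 0.8},{"offset": [0.016,0.515,0],"yaw": 0,"claw": 0.8},{"offset": [0.016,0.515,0.2],"yaw": 0,"claw": 0.8},{"offset": [0.016,0.515,0.35],"yaw": 0,"claw": 0.8},{"offset": [0.016,0.515,0.42],"yaw": 0,"claw": 0.8},{"offset": [0.016,0.515,0.48],"yaw": 0,"claw": 0.8},{"offset": [0.016,0.515,0.48],"yaw": 0,"claw": 0.8}]}}

```text
time: 6.08
ee_pos: [0.5729, -0.1116, 0.0933]
tcp_rot: [-180.0, -0.0, 82.5]
wrist_force: [-0.8, -0.4, -1.9]
opening: 0.0354
grasp_force: 31.1
```

```bash
python3 - <<'E'
from h import *
T=tcp();print(T[:3,3],get_obs()['wrist_force']);im,d,W=cloud('wrist',T);save('w3',im)
E
```

```text
[ 0.57290411 -0.11159825  0.09326862] [-0.81839246 -0.38731299 -1.86561227]
```

View pics/w3.png

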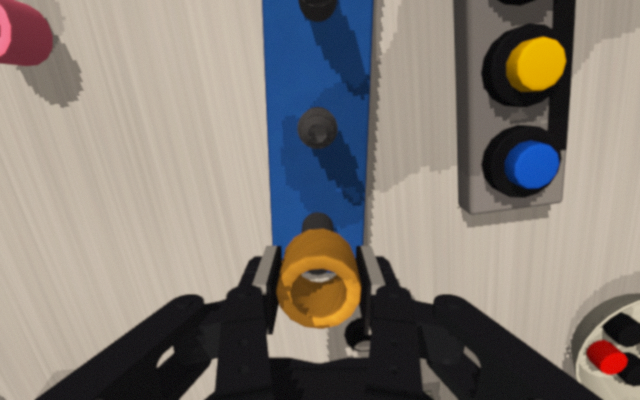

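The pin nose shows inside the bore at (320,268), on the jaw centre line. I'll lower onto it and release.

{"fn": "servo_tool", "kwargs": {"rows": [{"offset": [0,0,0.06],"yaw": 0,"claw": 0.8},{"offset": [0,0,0.12],"yaw": 0,"claw": 0.8},{"offset": [0,0,0.12],"yaw": 0,"claw": 0.8}]}}

```text
time: 6.5
ee_pos: [0.5727, -0.1116, 0.0805]
tcp_rot: [-179.9, -0.0, 82.5]
wrist_force: [-1.0, -1.0, -1.4]
opening: 0.0355
grasp_force: 31.1
```

{"fn": "servo_tool", "kwargs": {"rows": [{"offset": [0,0,0],"yaw": 0,"claw": 0.5},{"offset": [0,0,0],"yaw": 0,"claw": 0.45},{"offset": [0,0,0],"yaw": 0,"claw": 0.4},{"offset": [0,0,0],"yaw": 0,"claw": 0.3},{"offset": [0,0,0],"yaw": 0,"claw": 0.3},{"offset": [0,0,-0.5],"yaw": 0,"claw": 0.3},{"offset": [0,0,-1],"yaw": 0,"claw": 0.3},{"offset": [0,0,-1],"yaw": 0,"claw": 0.3}]}}

```text
time: 7.5
ee_pos: [0.5747, -0.1119, 0.1859]
tcp_rot: [179.6, 0.0, 82.5]
wrist_force: [-0.1, 0.6, -0.7]
opening: 0.0598
grasp_force: 0.0
```

```bash
python3 - <<'E'
from h import *
T=tcp();print(T[:3,3]);im,W,r=brass('wrist',T);save('w4',im)
for a,b,s in r: print(a.round(4),b.round(1),s)
pins(W)
for a,b,s in brass('top')[2]: print('top',a.round(4),b.round(1))
for a,b,s in brass('scene')[2]: print('scene',a.round(4),b.round(1))
E
```

```text
[ 0.57466078 -0.11193837  0.18590327]
[ 0.5716 -0.1158  0.0681] [ 571.6 -113.3    6.9] [ 294  170   43   47 1070]
pin [303   9  22  26 433] top [0.5887 0.0138 0.0731] all [0.5885 0.0132 0.0687] [0.014 0.014 0.017]
pin [305 109  19  21 312] top [ 0.5806 -0.0495  0.0728] all [ 0.5802 -0.0492  0.0695] [0.013 0.014 0.015]
pin [305 193  19  21 306] top [ 0.5722 -0.1122  0.073 ] all [ 0.572  -0.1114  0.0683] [0.014 0.014 0.016]
top [ 0.5725 -0.1085  0.0522] [ 572.7 -111.3   16. ]
top [0.4572 0.0903 0.0327] [457.7  90.8  17.3]
top [0.4361 0.1858 0.0328] [436.8 185.6  17.4]
scene [0.4395 0.1866 0.0316] [438.3 188.   17.4]
scene [0.4599 0.0925 0.0315] [459.3  91.9  17.7]
scene [ 0.5782 -0.1128  0.0529] [ 575.9 -113.3   17.4]
```

{"fn": "servo_tool", "kwargs": {"rows": [{"offset": [0.45,-0.35,0],"yaw": 0,"claw": 0.3},{"offset": [0.9,-0.7,0],"yaw": 0,"claw": 0.3}]}}

```text
time: 7.9
ee_pos: [0.5141, -0.0125, 0.1792]
tcp_rot: [-179.8, 0.0, 82.4]
wrist_force: [0.8, 0.7, 0.7]
opening: 0.0599
grasp_force: 0.0
```

{"fn": "servo_tool", "kwargs": {"rows": [{"offset": [0.45,-0.35,0],"yaw": 0,"claw": 0.3},{"offset": [0.9,-0.7,0],"yaw": 0,"claw": 0.3},{"offset": [0.9,-0.7,0],"yaw": 0,"claw": 0.3},{"offset": [0.9,-0.7,0],"yaw": 0,"claw": 0.3},{"offset": [0.9,-0.7,0],"yaw": 0,"claw": 0.3}]}}

```text
time: 8.52
ee_pos: [0.4582, 0.0843, 0.1806]
tcp_rot: [-179.9, 0.0, 82.4]
wrist_force: [0.5, 0.2, 0.6]
opening: 0.0599
grasp_force: 0.0
```

```bash
python3 - <<'E'
from h import *
T=tcp();print(T[:3,3]);im,W,r=brass('wrist',T)
for a,b,s in r: print(a.round(4),b.round(1),s,plan([*a[:2],.027],T))
pins(W)
E
```

```text
[0.45817188 0.08432604 0.18064042]
[0.437  0.1889 0.0311] [437.  188.9  17.8] [ 252   43   47   49 1471] [ 1.009 -0.347  1.536]
[0.5803 0.1061 0.0232] [580.3 105.9   4.3] [452 143  10   9  73] [0.378 1.183 1.535]
[0.6201 0.1006 0.0227] [620.3 100.7   4.2] [498 143   9  10  72] [0.376 1.585 1.535]
[0.4578 0.094  0.0309] [458.   93.9  17.9] [297 158  41  43 999] [ 0.096 -0.016  1.536]
[ 0.565  -0.1135  0.0573] [ 564.6 -113.5    2. ] [442 363  17  24 213] [-1.819  1.322  1.536]
pin [488 179  26  21 405] top [0.596  0.0777 0.0731] all [0.5948 0.079  0.0674] [0.016 0.014 0.017]
pin [476 254  23  21 353] top [0.5881 0.0151 0.0726] all [0.5863 0.0167 0.0669] [0.014 0.015 0.016]
pin [456 375  19  21 263] top [ 0.5714 -0.1104  0.0724] all [ 0.5699 -0.1088  0.0665] [0.013 0.015 0.016]
```

{"fn": "servo_tool", "kwargs": {"rows": [{"offset": [0.085,-0.016,0.3],"yaw": 0,"claw": 0.3},{"offset": [0.085,-0.016,0.8],"yaw": 0,"claw": 0.3}]}}

```text
time: 8.82
ee_pos: [0.4589, 0.0935, 0.1015]
tcp_rot: [179.8, -0.1, 82.4]
wrist_force: [0.7, -0.4, -0.9]
opening: 0.0599
grasp_force: 0.0
```

{"fn": "servo_tool", "kwargs": {"rows": [{"offset": [0,0,0.4],"yaw": 0,"claw": 0.3},{"offset": [0,0,0.735],"yaw": 0,"claw": 0.3},{"offset": [0,0,0.735],"yaw": 0,"claw": 0.5},{"offset": [0,0,0.735],"yaw": 0,"claw": 0.8},{"offset": [0,0,0.735],"yaw": 0,"claw": 0.8},{"offset": [0,0,0.735],"yaw": 0,"claw": 0.8},{"offset": [0,0,0.735],"yaw": 0,"claw": 0.8}]}}

```text
time: 9.7
ee_pos: [0.4577, 0.0939, 0.0283]
tcp_rot: [180.0, -0.0, 82.5]
wrist_force: [-0.0, 0.8, -1.2]
opening: 0.0359
grasp_force: 30.0
```

{"fn": "servo_tool", "kwargs": {"rows": [{"offset": [0,0,-0.3],"yaw": 0,"claw": 0.8},{"offset": [0,0,-0.6],"yaw": 0,"claw": 0.8},{"offset": [0,0,-1],"yaw": 0,"claw": 0.8},{"offset": [0,0,-1],"yaw": 0,"claw": 0.8},{"offset": [0,0,-1],"yaw": 0,"claw": 0.8},{"offset": [0,0,-1],"yaw": 0,"claw": 0.8}]}}

```text
time: 10.45
ee_pos: [0.4568, 0.0937, 0.1265]
tcp_rot: [-179.9, 0.0, 82.5]
wrist_force: [0.7, -0.3, -1.5]
opening: 0.0358
grasp_force: 30.4
```

```bash
cat >> h.py <<'E'
def held(T):
    "front wall of a held sleeve -> centre's x in the tool frame"
    im,d,W=cloud('wrist',T);L=(W-T[:3,3])@T[:3,:3]
    m=(abs(L[...,1])<.004)&(L[...,0]>.005)&(L[...,0]<.03)&(L[...,2]>-.001)&(L[...,2]<.02);print('held x',np.median(L[m][:,0])-.018,np.ptp(L[m][:,0]),m.sum());return im,W
E
python3 - <<'E'
from h import *
T=tcp();print(T[:3,3]);im,W=held(T);pins(W)
E
```

```text
[0.45679048 0.09371185 0.1265128 ]
held x 0.00038807284580350335 0.006976086054608064 376
pin [533 214  34  27 627] top [0.5957 0.0789 0.0728] all [0.5943 0.0796 0.0673] [0.015 0.015 0.016]
pin [513 301  31  29 530] top [0.5879 0.0162 0.073 ] all [0.5861 0.0171 0.0666] [0.014 0.015 0.016]
```

{"fn": "servo_tool", "kwargs": {"rows": [{"offset": [-0.1,0.3,-0.15],"yaw": 0,"claw": 0.8},{"offset": [-0.3,0.7,-0.15],"yaw": 0,"claw": 0.8}]}}

```text
time: 10.75
ee_pos: [0.5236, 0.055, 0.1434]
tcp_rot: [179.9, -0.0, 82.6]
wrist_force: [-0.3, 0.5, -0.3]
opening: 0.0355
grasp_force: 30.6
```

{"fn": "servo_tool", "kwargs": {"rows": [{"offset": [-0.2,0.4,0],"yaw": 0,"claw": 0.8},{"offset": [-0.32,0.717,0],"yaw": 0,"claw": 0.8},{"offset": [-0.32,0.717,0],"yaw": 0,"claw": 0.8},{"offset": [-0.32,0.717,0],"yaw": 0,"claw": 0.8},{"offset": [-0.32,0.717,0],"yaw": 0,"claw": 0.8}]}}

```text
time: 11.38
ee_pos: [0.5891, 0.0143, 0.1428]
tcp_rot: [-180.0, -0.0, 82.5]
wrist_force: [0.1, -0.6, -1.7]
opening: 0.0354
grasp_force: 30.6
```

```bash
python3 - <<'E'
from h import *
T=tcp();print(T[:3,3]);im,W=held(T);pins(W);print('scene');pins(cloud('scene')[2])
E
```

```text
[0.58905788 0.01429252 0.1427641 ]
held x 0.0003915260395459738 0.0072841310286952225 381
pin [307 110  24  25 468] top [0.5971 0.0776 0.0738] all [0.5972 0.0777 0.0696] [0.014 0.014 0.013]
pin [308 209  22  17 281] top [0.589  0.0171 0.073 ] all [0.5892 0.0183 0.0677] [0.014 0.009 0.016]
scene
pin [358 227   6   8  40] top [0.6008 0.0744 0.0742] all [0.6005 0.0753 0.0662] [0.015 0.012 0.017]
pin [302 229   6   8  40] top [ 0.5824 -0.0506  0.0731] all [ 0.584  -0.051   0.0671] [0.015 0.012 0.016]
pin [330 228   6   8  40] top [0.5917 0.0113 0.0728] all [0.5924 0.0118 0.0671] [0.013 0.012 0.016]
pin [273 231   7   7  43] top [ 0.5743 -0.1137  0.0735] all [ 0.5749 -0.1141  0.0663] [0.014 0.014 0.016]
```

{"fn": "servo_tool", "kwargs": {"rows": [{"offset": [0,0,0.25],"yaw": 0,"claw": 0.8},{"offset": [0,0,0.4],"yaw": 0,"claw": 0.8},{"offset": [0,0,0.48],"yaw": 0,"claw": 0.8},{"offset": [0,0,0.55],"yaw": 0,"claw": 0.8},{"offset": [0,0,0.61],"yaw": 0,"claw": 0.8},{"offset": [0,0,0.61],"yaw": 0,"claw": 0.8}]}}

```text
time: 12.22
ee_pos: [0.5896, 0.0138, 0.0815]
tcp_rot: [-180.0, 0.0, 82.5]
wrist_force: [-0.2, -0.6, -0.5]
opening: 0.0357
grasp_force: 30.6
```

{"fn": "servo_tool", "kwargs": {"rows": [{"offset": [0,0,0],"yaw": 0,"claw": 0.5},{"offset": [0,0,0],"yaw": 0,"claw": 0.45},{"offset": [0,0,0],"yaw": 0,"claw": 0.4},{"offset": [0,0,0],"yaw": 0,"claw": 0.3},{"offset": [0,0,0],"yaw": 0,"claw": 0.3},{"offset": [0,0,-0.5],"yaw": 0,"claw": 0.3},{"offset": [0,0,-1],"yaw": 0,"claw": 0.3},{"offset": [0,0,-1],"yaw": 0,"claw": 0.3},{"offset": [0,0,-1],"yaw": 0,"claw": 0.3}]}}

```text
time: 13.35
ee_pos: [0.5897, 0.0138, 0.1814]
tcp_rot: [-180.0, -0.0, 82.5]
wrist_force: [0.3, -0.0, -0.4]
opening: 0.0597
grasp_force: 0.0
```

```bash
python3 - <<'E'
from h import *
T=tcp();print(T[:3,3])
for n in('top','scene'):
  for a,b,s in brass(n)[2]: print(n,a.round(4),b.round(1),plan([*a[:2],.18],T))
E
```

```text
[0.58971469 0.01379342 0.18137888]
top [0.4361 0.1856 0.0331] [436.7 185.4  17.3] [ 1.501 -1.748  0.014]
scene [0.4396 0.1862 0.0318] [440.2 186.6  17. ] [ 1.513 -1.715  0.014]
scene [0.593  0.0142 0.0523] [591.7  13.6  17.6] [0.009 0.032 0.014]
scene [ 0.5745 -0.113   0.0526] [ 574.  -112.8   17.2] [-1.276  0.016  0.014]
```

B is home too. Now sleeve A.

{"fn": "servo_tool", "kwargs": {"rows": [{"offset": [0.4,-0.45,0],"yaw": 0,"claw": 0.3},{"offset": [0.75,-0.865,0],"yaw": 0,"claw": 0.3}]}}

```text
time: 13.7
ee_pos: [0.5123, 0.1001, 0.18]
tcp_rot: [-179.9, 0.0, 82.4]
wrist_force: [0.3, 0.3, 1.3]
opening: 0.0596
grasp_force: 0.0
```

{"fn": "servo_tool", "kwargs": {"rows": [{"offset": [0.4,-0.45,0],"yaw": 0,"claw": 0.3},{"offset": [0.75,-0.865,0],"yaw": 0,"claw": 0.3},{"offset": [0.75,-0.865,0],"yaw": 0,"claw": 0.3},{"offset": [0.75,-0.865,0],"yaw": 0,"claw": 0.3},{"offset": [0.75,-0.865,0],"yaw": 0,"claw": 0.3}]}}

```text
time: 14.32
ee_pos: [0.4384, 0.1844, 0.1813]
tcp_rot: [-180.0, 0.0, 82.4]
wrist_force: [0.0, 0.3, -0.9]
opening: 0.0597
grasp_force: 0.0
```

```bash
python3 - <<'E'
from h import *
T=tcp();print(T[:3,3]);im,W,r=brass('wrist',T)
for a,b,s in r: print(a.round(4),b.round(1),s,plan([*a[:2],.028],T))
E
```

```text
[0.43841121 0.18441749 0.18125795]
[0.437  0.1888 0.0311] [436.9 188.8  17.8] [ 297  164   41   43 1188] [ 0.042 -0.019  1.533]
```

{"fn": "servo_tool", "kwargs": {"rows": [{"offset": [0.036,-0.018,0.3],"yaw": 0,"claw": 0.3},{"offset": [0.036,-0.018,0.8],"yaw": 0,"claw": 0.3}]}}

```text
time: 14.62
ee_pos: [0.4382, 0.1888, 0.1021]
tcp_rot: [179.8, -0.1, 82.4]
wrist_force: [0.5, -0.6, -0.1]
opening: 0.0601
grasp_force: 0.0
```

{"fn": "servo_tool", "kwargs": {"rows": [{"offset": [0,0,0.4],"yaw": 0,"claw": 0.3},{"offset": [0,0,0.735],"yaw": 0,"claw": 0.3},{"offset": [0,0,0.735],"yaw": 0,"claw": 0.5},{"offset": [0,0,0.735],"yaw": 0,"claw": 0.8},{"offset": [0,0,0.735],"yaw": 0,"claw": 0.8},{"offset": [0,0,0.735],"yaw": 0,"claw": 0.8},{"offset": [0,0,0.735],"yaw": 0,"claw": 0.8}]}}

```text
time: 15.5
ee_pos: [0.4368, 0.1891, 0.0288]
tcp_rot: [180.0, -0.0, 82.5]
wrist_force: [0.1, -0.4, -1.6]
opening: 0.0353
grasp_force: 30.1
```

{"fn": "servo_tool", "kwargs": {"rows": [{"offset": [0,0,-0.3],"yaw": 0,"claw": 0.8},{"offset": [0,0,-0.6],"yaw": 0,"claw": 0.8},{"offset": [0,0,-1],"yaw": 0,"claw": 0.8},{"offset": [0,0,-1],"yaw": 0,"claw": 0.8}]}}

```text
time: 16.0
ee_pos: [0.438, 0.1897, 0.1315]
tcp_rot: [179.7, -0.2, 82.5]
wrist_force: [0.0, 0.1, -2.1]
opening: 0.0354
grasp_force: 30.6
```

{"fn": "servo_tool", "kwargs": {"rows": [{"offset": [-0.2,0.3,-0.15],"yaw": 0,"claw": 0.8},{"offset": [-0.4,0.8,-0.15],"yaw": 0,"claw": 0.8},{"offset": [-0.4,0.8,-0.15],"yaw": 0,"claw": 0.8},{"offset": [-0.4,0.8,-0.15],"yaw": 0,"claw": 0.8},{"offset": [-0.4,0.8,-0.15],"yaw": 0,"claw": 0.8}]}}

```text
time: 16.62
ee_pos: [0.5099, 0.1393, 0.1429]
tcp_rot: [-180.0, 0.0, 82.5]
wrist_force: [-0.3, 0.3, -1.9]
opening: 0.0356
grasp_force: 31.0
```

```bash
python3 - <<'E'
from h import *
T=tcp();print(T[:3,3]);im,W=held(T);pins(W);print(plan([.597,.0768,.145],T))
E
```

```text
[0.50987143 0.1392534  0.14293563]
held x -3.123153718652058e-05 0.011033719614410069 432
pin [441 275  25  22 406] top [0.5969 0.0807 0.0728] all [0.5957 0.0811 0.0668] [0.014 0.013 0.016]
[-0.506  0.945 -0.021]
```

{"fn": "servo_tool", "kwargs": {"rows": [{"offset": [-0.4,0.5,0],"yaw": 0,"claw": 0.8},{"offset": [-0.8,0.945,0],"yaw": 0,"claw": 0.8},{"offset": [-0.8,0.945,0],"yaw": 0,"claw": 0.8},{"offset": [-0.8,0.945,0],"yaw": 0,"claw": 0.8},{"offset": [-0.8,0.945,0],"yaw": 0,"claw": 0.8}]}}

```text
time: 17.3
ee_pos: [0.5932, 0.0482, 0.1436]
tcp_rot: [180.0, -0.0, 82.5]
wrist_force: [0.2, 0.5, -2.2]
opening: 0.0352
grasp_force: 31.3
```

```bash
python3 - <<'E'
from h import *
T=tcp();print(T[:3,3]);im,W=held(T);pins(W);print(plan([.597,.0768,.083],T))
im,W=held(T);pins(W)
E
```

```text
[0.59319791 0.04824521 0.14361279]
held x 3.4538127119711215e-06 0.010660045520596672 446
pin [308 165  23  25 453] top [0.5971 0.0777 0.0739] all [0.5973 0.0786 0.0687] [0.014 0.014 0.017]
pin [312 270  14   3  30] top [0.5885 0.0173 0.0734] all [0.5887 0.0156 0.0708] [0.008 0.006 0.008]
pin [309 331  19  25 393] top [ 0.5803 -0.0473  0.0733] all [ 0.5806 -0.0461  0.0672] [0.014 0.015 0.017]
[0.288 0.001 0.606]
held x 1.6843491825790924e-05 0.010853655084868298 450
pin [308 165  23  25 456] top [0.5974 0.0777 0.0741] all [0.5972 0.0786 0.0686] [0.014 0.014 0.017]
pin [312 270  14   3  30] top [0.5892 0.0171 0.0734] all [0.5887 0.0155 0.0706] [0.009 0.006 0.008]
pin [309 330  19  26 399] top [ 0.5801 -0.0478  0.0728] all [ 0.5805 -0.0461  0.067 ] [0.014 0.015 0.016]
```

{"fn": "servo_tool", "kwargs": {"rows": [{"offset": [0.294,0,0],"yaw": 0,"claw": 0.8},{"offset": [0.294,0,0.2],"yaw": 0,"claw": 0.8},{"offset": [0.294,0,0.35],"yaw": 0,"claw": 0.8},{"offset": [0.294,0,0.42],"yaw": 0,"claw": 0.8},{"offset": [0.294,0,0.47],"yaw": 0,"claw": 0.8},{"offset": [0.294,0,0.47],"yaw": 0,"claw": 0.8}]}}

```text
time: 18.15
ee_pos: [0.5977, 0.0761, 0.0963]
tcp_rot: [-180.0, 0.0, 82.4]
wrist_force: [0.8, 0.8, -2.1]
opening: 0.0354
grasp_force: 31.3
```

{"fn": "servo_tool", "kwargs": {"rows": [{"offset": [0,0,0.04],"yaw": 0,"claw": 0.8},{"offset": [0,0,0.09],"yaw": 0,"claw": 0.8},{"offset": [0,0,0.09],"yaw": 0,"claw": 0.8}]}}

```text
time: 18.52
ee_pos: [0.5975, 0.0762, 0.0868]
tcp_rot: [-180.0, 0.0, 82.5]
wrist_force: [-0.4, 0.1, -2.2]
opening: 0.0352
grasp_force: 31.3
```

No contact force, so it is over the 14 mm section. Release.

{"fn": "servo_tool", "kwargs": {"rows": [{"offset": [0,0,0],"yaw": 0,"claw": 0.55},{"offset": [0,0,0],"yaw": 0,"claw": 0.5},{"offset": [0,0,0],"yaw": 0,"claw": 0.4},{"offset": [0,0,0],"yaw": 0,"claw": 0.3},{"offset": [0,0,0],"yaw": 0,"claw": 0.3},{"offset": [0,0,-0.4],"yaw": 0,"claw": 0.3},{"offset": [0,0,-0.8],"yaw": 0,"claw": 0.3},{"offset": [0,0,-0.8],"yaw": 0,"claw": 0.3},{"offset": [0,0,-0.8],"yaw": 0,"claw": 0.3}]}}

```text
time: 19.65
ee_pos: [0.5976, 0.0763, 0.1667]
tcp_rot: [-180.0, 0.0, 82.5]
wrist_force: [-0.8, -0.1, -0.2]
opening: 0.0599
grasp_force: 0.0
```

```bash
python3 - <<'E'
from h import *
T=tcp();print(T[:3,3])
im,W,r=brass('scene');save('s2',im[180:300,230:430],4)
for a,b,s in r: print(a.round(4),b.round(1))
im,d,W=cloud('wrist',T);h=cv2.cvtColor(im,cv2.COLOR_RGB2HSV);z=W[...,2]
m=(z>.076)&(z<.1)&(np.hypot(W[...,0]-.597,W[...,1]-.077)<.04);P=W[m];print('A top',np.median(P,axis=0),P.max(0),P.min(0))
E
```

```text
[0.59760663 0.07627104 0.16667393]
[0.5992 0.0753 0.083 ] [599.   75.6  17.5]
[0.5917 0.0138 0.0522] [591.   14.4  17.5]
[ 0.5761 -0.1127  0.0521] [ 575.5 -113.2   17.7]
A top [0.5976538  0.07892551 0.08175547] [0.61535239 0.09565784 0.08400225] [0.57965263 0.06023095 0.07600705]
```

View pics/s2.png

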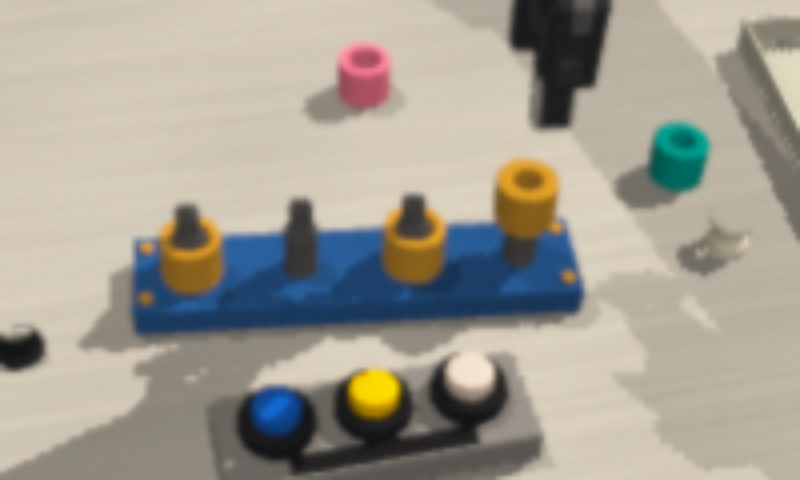

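A is hung up on pin1 and B and C are home on pins 2 and 4, all upright. Now the keys.

{"fn": "servo_tool", "kwargs": {"rows": [{"offset": [-0.2,0.5,0],"yaw": 0,"claw": 0.6},{"offset": [-0.45,1,0],"yaw": 0,"claw": 1},{"offset": [-0.45,1,0],"yaw": 0,"claw": 1},{"offset": [-0.45,1,0],"yaw": 0,"claw": 1},{"offset": [-0.45,1,0],"yaw": 0,"claw": 1},{"offset": [-0.45,1,0],"yaw": 0,"claw": 1}]}}

```text
time: 20.5
ee_pos: [0.6904, 0.0192, 0.1682]
tcp_rot: [179.9, -0.0, 82.5]
wrist_force: [0.1, 0.5, -0.5]
opening: -0.0002
grasp_force: 0.0
```

```bash
python3 - <<'E'
from h import *
T=tcp();print(T[:3,3],get_obs()['opening']);im,d,W=cloud('wrist',T);save('w5',im);h=cv2.cvtColor(im,cv2.COLOR_RGB2HSV);z=W[...,2]
m=(z>.0425)&(z<.055)&(W[...,0]>.66)&(W[...,0]<.73)&(abs(W[...,1]+.03)<.1)
n,l,st,c=cv2.connectedComponentsWithStats(m.astype(np.uint8))
for i in range(1,n):
    if st[i,4]>80:
        P=W[l==i];a=(P.max(0)+P.min(0))/2;print(st[i],a.round(4),np.ptp(P,axis=0).round(3),np.median(P[:,2]),np.median(h[l==i],axis=0),plan([*a[:2],.08],T))
P=W[(W[...,0]>.66)&(W[...,0]<.73)&(W[...,1]>-.11)&(W[...,1]<.045)];print(np.histogram(P[:,2],bins=np.arange(.028,.052,.002)))
E
```

```text
[0.69040887 0.01919706 0.16820253] -0.00015585006812932734
[308 185  31  30 687] [0.6938 0.0194 0.044 ] [0.024 0.024 0.003] 0.04375826294169846 [ 13.  49. 229.] [0.007 0.033 0.882]
(array([  63,   86, 1016,  583,   41,   41,   81,  543,  258,    0,    0]), array([0.028, 0.03 , 0.032, 0.034, 0.036, 0.038, 0.04 , 0.042, 0.044,
       0.046, 0.048, 0.05 ]))
```

View pics/w5.png

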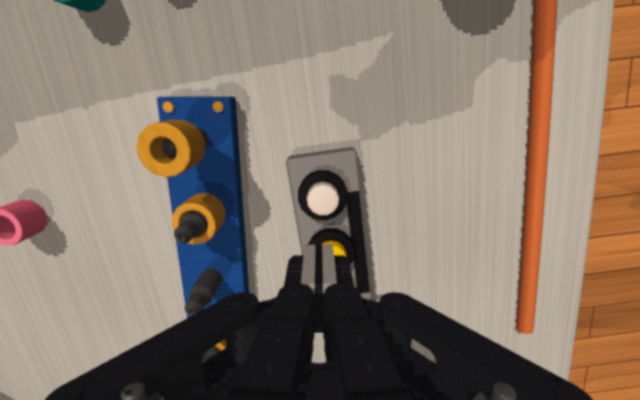

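White key at (322,198) px, i.e. (0.6938, 0.0194) with its top at z≈0.044. The shut fingertips should touch it at TCP z≈0.066.

{"fn": "servo_tool", "kwargs": {"rows": [{"offset": [0,0.03,0.4],"yaw": 0,"claw": 1},{"offset": [0,0.03,0.8],"yaw": 0,"claw": 1},{"offset": [0,0.03,0.96],"yaw": 0,"claw": 1},{"offset": [0,0.03,0.96],"yaw": 0,"claw": 1},{"offset": [0,0.03,0.96],"yaw": 0,"claw": 1}]}}

```text
time: 21.18
ee_pos: [0.6947, 0.0182, 0.0735]
tcp_rot: [179.8, -0.0, 82.5]
wrist_force: [0.3, 0.2, 0.7]
opening: -0.0001
grasp_force: 0.0
```

{"fn": "servo_tool", "kwargs": {"rows": [{"offset": [0,0,0.03],"yaw": 0,"claw": 1},{"offset": [0,0,0.06],"yaw": 0,"claw": 1},{"offset": [0,0,0.06],"yaw": 0,"claw": 1}]}}

```text
time: 21.55
ee_pos: [0.6941, 0.0182, 0.0654]
tcp_rot: [180.0, -0.0, 82.5]
wrist_force: [0.5, 0.0, 1.6]
opening: 0.0004
grasp_force: 0.7
```

{"fn": "servo_tool", "kwargs": {"rows": [{"offset": [0,0,0.02],"yaw": 0,"claw": 1},{"offset": [0,0,0.03],"yaw": 0,"claw": 1},{"offset": [0,0,0.03],"yaw": 0,"claw": 1}]}}

```text
time: 21.92
ee_pos: [0.6941, 0.0182, 0.0625]
tcp_rot: [180.0, -0.0, 82.5]
wrist_force: [1.1, 0.1, 3.0]
opening: -0.0002
grasp_force: 1.4
```

{"fn": "servo_tool", "kwargs": {"rows": [{"offset": [0,0,0.015],"yaw": 0,"claw": 1},{"offset": [0,0,0.025],"yaw": 0,"claw": 1},{"offset": [0,0,0.025],"yaw": 0,"claw": 1},{"offset": [0,0,0.025],"yaw": 0,"claw": 1}]}}

```text
time: 22.42
ee_pos: [0.6941, 0.0181, 0.0601]
tcp_rot: [180.0, -0.0, 82.5]
wrist_force: [0.6, 0.0, 5.4]
opening: 0.0002
grasp_force: 2.6
```

{"fn": "servo_tool", "kwargs": {"rows": [{"offset": [0,0,0.01],"yaw": 0,"claw": 1},{"offset": [0,0,0.01],"yaw": 0,"claw": 1},{"offset": [0,0,0.01],"yaw": 0,"claw": 1}]}}

```text
time: 22.8
ee_pos: [0.6942, 0.0181, 0.06]
tcp_rot: [179.9, -0.0, 82.5]
wrist_force: [-1.6, 0.8, 10.5]
opening: 0.0001
grasp_force: 5.2
```

White bottomed at 10.5 N. On to yellow.

{"fn": "servo_tool", "kwargs": {"rows": [{"offset": [0,0,-0.1],"yaw": 0,"claw": 1},{"offset": [0,0,-0.3],"yaw": 0,"claw": 1},{"offset": [-0.25,0.03,-0.3],"yaw": 0,"claw": 1},{"offset": [-0.51,0.06,-0.3],"yaw": 0,"claw": 1},{"offset": [-0.51,0.06,-0.3],"yaw": 0,"claw": 1},{"offset": [-0.51,0.06,-0.15],"yaw": 0,"claw": 1},{"offset": [-0.51,0.06,-0.06],"yaw": 0,"claw": 1},{"offset": [-0.51,0.06,-0.06],"yaw": 0,"claw": 1}]}}

```text
time: 23.8
ee_pos: [0.6926, -0.0328, 0.0635]
tcp_rot: [-179.9, 0.0, 82.5]
wrist_force: [-1.6, -1.1, 3.2]
opening: -0.0
grasp_force: 1.1
```

{"fn": "servo_tool", "kwargs": {"rows": [{"offset": [0,0,0.02],"yaw": 0,"claw": 1},{"offset": [0,0,0.045],"yaw": 0,"claw": 1},{"offset": [0,0,0.06],"yaw": 0,"claw": 1},{"offset": [0,0,0.06],"yaw": 0,"claw": 1},{"offset": [0,0,0.06],"yaw": 0,"claw": 1}]}}

```text
time: 24.42
ee_pos: [0.6933, -0.0328, 0.06]
tcp_rot: [180.0, -0.0, 82.5]
wrist_force: [-5.0, 1.6, 8.3]
opening: -0.0002
grasp_force: 4.5
```

{"fn": "servo_tool", "kwargs": {"rows": [{"offset": [0,0,-0.1],"yaw": 0,"claw": 1},{"offset": [0,0,-0.3],"yaw": 0,"claw": 1},{"offset": [-0.25,0.03,-0.3],"yaw": 0,"claw": 1},{"offset": [-0.52,0.07,-0.3],"yaw": 0,"claw": 1},{"offset": [-0.52,0.07,-0.3],"yaw": 0,"claw": 1},{"offset": [-0.52,0.07,-0.15],"yaw": 0,"claw": 1},{"offset": [-0.52,0.07,-0.06],"yaw": 0,"claw": 1},{"offset": [-0.52,0.07,-0.06],"yaw": 0,"claw": 1}]}}

```text
time: 25.42
ee_pos: [0.6927, -0.0852, 0.0635]
tcp_rot: [-179.9, 0.0, 82.5]
wrist_force: [-2.4, -0.5, 2.3]
opening: -0.0002
grasp_force: 1.1
```

{"fn": "servo_tool", "kwargs": {"rows": [{"offset": [0,0,0.02],"yaw": 0,"claw": 1},{"offset": [0,0,0.045],"yaw": 0,"claw": 1},{"offset": [0,0,0.06],"yaw": 0,"claw": 1},{"offset": [0,0,0.06],"yaw": 0,"claw": 1},{"offset": [0,0,0.06],"yaw": 0,"claw": 1}]}}

```text
time: 26.05
ee_pos: [0.6934, -0.0853, 0.06]
tcp_rot: [179.9, -0.0, 82.5]
wrist_force: [-4.5, 1.6, 8.4]
opening: -0.0002
grasp_force: 4.5
```

{"fn": "servo_tool", "kwargs": {"rows": [{"offset": [0,0,-0.2],"yaw": 0,"claw": 1},{"offset": [0,0,-0.6],"yaw": 0,"claw": 1},{"offset": [0,0,-1],"yaw": 0,"claw": 0.6},{"offset": [-0.2,-0.4,-1],"yaw": 0,"claw": 0.3},{"offset": [-0.43,-1,-1],"yaw": 0,"claw": 0.3},{"offset": [-0.43,-1,-1],"yaw": 0,"claw": 0.3},{"offset": [-0.43,-1,-1],"yaw": 0,"claw": 0.3},{"offset": [-0.43,-1,-1],"yaw": 0,"claw": 0.3}]}}

```text
time: 27.05
ee_pos: [0.5898, -0.1151, 0.1595]
tcp_rot: [179.9, 0.0, 82.5]
wrist_force: [0.0, 0.5, -0.5]
opening: 0.06
grasp_force: 0.0
```

```bash
python3 - <<'E'
from h import *
T=tcp();print(T[:3,3])
im,W,r=brass('scene');h=cv2.cvtColor(im,cv2.COLOR_RGB2HSV);save('s3',im[180:300,230:430],4)
for a,b,s in r: print(a.round(4),b.round(1))
for p in([.5725,-.1120],[.5895,.0138],[.5975,.0765]): print(plan([*p,.16],T))
m=(W[...,2]>.036)&(W[...,2]<.06)&(W[...,0]>.66)&(W[...,0]<.73)&(abs(W[...,1]+.03)<.1)
for nm,q in(('b',(h[...,0]>103)&(h[...,0]<122)&(h[...,1]>120)),('y',(h[...,0]>22)&(h[...,0]<34)&(h[...,1]>120)),('w',(h[...,1]<60)&(h[...,2]>140))): print(nm,np.percentile(W[m&q][:,2],90))
E
```

```text
[ 0.58979398 -0.11506209  0.15947649]
[0.5986 0.0759 0.0827] [599.6  75.9  17.7]
[0.591  0.015  0.0517] [590.5  14.5  17.6]
[ 0.5761 -0.1129  0.0525] [ 575.2 -113.2   17.2]
[ 0.008 -0.175 -0.005]
[ 1.277 -0.171 -0.006]
[ 1.909 -0.174 -0.006]
b 0.04467958507651704
y 0.04521779836028739
w 0.044868718187487146
```

All three are still standing and the keys are back up. C goes to the left (green) tray.

{"fn": "servo_tool", "kwargs": {"rows": [{"offset": [0.01,-0.175,0],"yaw": 0,"claw": 0.3},{"offset": [0.01,-0.175,0.3],"yaw": 0,"claw": 0.3},{"offset": [0.01,-0.175,0.7],"yaw": 0,"claw": 0.3},{"offset": [0.01,-0.175,0.9],"yaw": 0,"claw": 0.3}]}}

```text
time: 27.6
ee_pos: [0.5713, -0.1115, 0.0664]
tcp_rot: [-179.9, -0.0, 82.5]
wrist_force: [0.5, 0.4, -0.4]
opening: 0.0598
grasp_force: 0.0
```

{"fn": "servo_tool", "kwargs": {"rows": [{"offset": [0,0,0.21],"yaw": 0,"claw": 0.3},{"offset": [0,0,0.21],"yaw": 0,"claw": 0.5},{"offset": [0,0,0.21],"yaw": 0,"claw": 0.8},{"offset": [0,0,0.21],"yaw": 0,"claw": 0.8},{"offset": [0,0,0.21],"yaw": 0,"claw": 0.8},{"offset": [0,0,0.21],"yaw": 0,"claw": 0.8},{"offset": [0,0,0.21],"yaw": 0,"claw": 0.8}]}}

```text
time: 28.48
ee_pos: [0.5713, -0.1119, 0.0479]
tcp_rot: [180.0, 0.0, 82.5]
wrist_force: [-0.5, -0.1, -2.3]
opening: 0.0356
grasp_force: 30.1
```

{"fn": "servo_tool", "kwargs": {"rows": [{"offset": [0,0,-0.2],"yaw": 0,"claw": 0.8},{"offset": [0,0,-0.5],"yaw": 0,"claw": 0.8},{"offset": [0,0,-1],"yaw": 0,"claw": 0.8},{"offset": [0,0,-1],"yaw": 0,"claw": 0.8},{"offset": [0,0,-1],"yaw": 0,"claw": 0.8}]}}

```text
time: 29.1
ee_pos: [0.5712, -0.1119, 0.1473]
tcp_rot: [-180.0, -0.0, 82.5]
wrist_force: [0.4, -0.3, -1.9]
opening: 0.0355
grasp_force: 31.3
```

{"fn": "servo_tool", "kwargs": {"rows": [{"offset": [0.3,-0.06,-0.4],"yaw": 0,"claw": 0.8},{"offset": [0.92,-0.16,-0.5],"yaw": 0,"claw": 0.8}]}}

```text
time: 29.35
ee_pos: [0.5677, -0.0202, 0.1982]
tcp_rot: [180.0, 0.0, 82.3]
wrist_force: [2.2, 0.4, -1.4]
opening: 0.0355
grasp_force: 31.3
```

{"fn": "servo_tool", "kwargs": {"rows": [{"offset": [0.5,-0.08,0],"yaw": 0,"claw": 0.8},{"offset": [0.92,-0.16,0],"yaw": 0,"claw": 0.8}]}}

```text
time: 29.6
ee_pos: [0.563, 0.0754, 0.196]
tcp_rot: [-179.9, 0.0, 82.5]
wrist_force: [0.8, -0.5, -1.3]
opening: 0.0357
grasp_force: 31.3
```

{"fn": "servo_tool", "kwargs": {"rows": [{"offset": [0.5,-0.08,0],"yaw": 0,"claw": 0.8},{"offset": [0.92,-0.16,0],"yaw": 0,"claw": 0.8}]}}

```text
time: 29.85
ee_pos: [0.5592, 0.1686, 0.1957]
tcp_rot: [-179.9, 0.1, 82.5]
wrist_force: [0.9, -0.6, -1.2]
opening: 0.0357
grasp_force: 31.2
```

{"fn": "servo_tool", "kwargs": {"rows": [{"offset": [0.5,-0.08,0],"yaw": 0,"claw": 0.8},{"offset": [0.92,-0.16,0],"yaw": 0,"claw": 0.8}]}}

```text
time: 30.1
ee_pos: [0.5554, 0.2618, 0.1956]
tcp_rot: [-179.9, 0.1, 82.5]
wrist_force: [0.3, -0.0, -1.9]
opening: 0.0353
grasp_force: 31.2
```

{"fn": "servo_tool", "kwargs": {"rows": [{"offset": [0.5,-0.08,0],"yaw": 0,"claw": 0.8},{"offset": [0.92,-0.16,0],"yaw": 0,"claw": 0.8},{"offset": [0.92,-0.16,0.3],"yaw": 0,"claw": 0.8},{"offset": [0.92,-0.16,0.7],"yaw": 0,"claw": 0.8},{"offset": [0.92,-0.16,0.7],"yaw": 0,"claw": 0.8},{"offset": [0.92,-0.16,0.7],"yaw": 0,"claw": 0.8}]}}

```text
time: 30.85
ee_pos: [0.5525, 0.3535, 0.1283]
tcp_rot: [180.0, -0.0, 82.4]
wrist_force: [0.5, -0.9, -1.1]
opening: 0.0356
grasp_force: 31.3
```

```bash
python3 - <<'E'
from h import *
T=tcp();print(T[:3,3],get_obs()['wrist_force'])
im,d,W=cloud('top');z=W[...,2];x=W[...,0];y=W[...,1]
m=(z>.018)&(z<.03)&(x>.39)&(x<.65)&(y>.26)&(y<.44);P=W[m][:,:2];print(cv2.minAreaRect(P.astype(np.float32)*1000))
E
```

```text
[0.55247005 0.35347479 0.12833408] [ 0.52186503 -0.89479894 -1.08758447]
((512.09765625, 349.9556884765625), (133.22572326660156, 188.9022674560547), 84.13358306884766)
```

{"fn": "servo_tool", "kwargs": {"rows": [{"offset": [0,0,0.4],"yaw": 0,"claw": 0.8},{"offset": [0,0,0.8],"yaw": 0,"claw": 0.8},{"offset": [0,0,0.955],"yaw": 0,"claw": 0.8},{"offset": [0,0,0.955],"yaw": 0,"claw": 0.8},{"offset": [0,0,0.955],"yaw": 0,"claw": 0.5},{"offset": [0,0,0.955],"yaw": 0,"claw": 0.4},{"offset": [0,0,0.955],"yaw": 0,"claw": 0.4},{"offset": [0,0,0.6],"yaw": 0,"claw": 0.4},{"offset": [0,0,0],"yaw": 0,"claw": 0.3},{"offset": [0,0,-0.4],"yaw": 0,"claw": 0.3}]}}

```text
time: 32.15
ee_pos: [0.5527, 0.3537, 0.171]
tcp_rot: [179.9, -0.1, 82.5]
wrist_force: [1.1, 0.9, 1.0]
opening: 0.0601
grasp_force: 0.0
```

{"fn": "servo_tool", "kwargs": {"rows": [{"offset": [-0.5,0.1,0],"yaw": 0,"claw": 0.3},{"offset": [-0.95,0.2,0],"yaw": 0,"claw": 0.3}]}}

```text
time: 32.4
ee_pos: [0.5599, 0.256, 0.1686]
tcp_rot: [179.9, -0.0, 82.5]
wrist_force: [0.5, -0.0, -0.8]
opening: 0.0598
grasp_force: 0.0
```

{"fn": "servo_tool", "kwargs": {"rows": [{"offset": [-0.5,0.1,0],"yaw": 0,"claw": 0.3},{"offset": [-0.95,0.2,0],"yaw": 0,"claw": 0.3}]}}

```text
time: 32.65
ee_pos: [0.567, 0.1583, 0.1681]
tcp_rot: [180.0, -0.0, 82.5]
wrist_force: [0.2, 0.2, 0.5]
opening: 0.0599
grasp_force: 0.0
```

{"fn": "servo_tool", "kwargs": {"rows": [{"offset": [-0.5,0.1,0],"yaw": 0,"claw": 0.3},{"offset": [-0.9,0.3,0],"yaw": 0,"claw": 0.3},{"offset": [-0.9,0.3,0],"yaw": 0,"claw": 0.3},{"offset": [-0.9,0.3,0],"yaw": 0,"claw": 0.3},{"offset": [-0.9,0.3,0],"yaw": 0,"claw": 0.3}]}}

```text
time: 33.28
ee_pos: [0.5848, 0.0678, 0.1677]
tcp_rot: [-180.0, -0.0, 82.5]
wrist_force: [0.3, -0.1, -1.0]
opening: 0.0597
grasp_force: 0.0
```

```bash
python3 - <<'E'
from h import *
T=tcp();print(T[:3,3]);print(plan([.5897,.0136,.048],T))
for n in('top','scene'):
  for a,b,s in brass(n)[2]: print(n,a.round(4),b.round(1))
E
```

```text
[0.5848453  0.06779806 0.16770254]
[-0.531  0.119  1.197]
top [0.5508 0.35   0.0351] [550.9 350.   17.6]
scene [0.5532 0.3524 0.0341] [554.4 352.1  17.9]
scene [0.5982 0.0758 0.083 ] [598.9  76.1  17.5]
scene [0.5937 0.015  0.0524] [591.5  14.9  17.3]
```

{"fn": "servo_tool", "kwargs": {"rows": [{"offset": [-0.53,0.12,0],"yaw": 0,"claw": 0.3},{"offset": [-0.53,0.12,0],"yaw": 0,"claw": 0.3},{"offset": [-0.53,0.12,0.4],"yaw": 0,"claw": 0.3},{"offset": [-0.53,0.12,0.8],"yaw": 0,"claw": 0.3}]}}

```text
time: 33.88
ee_pos: [0.5902, 0.0137, 0.0871]
tcp_rot: [179.9, -0.0, 82.5]
wrist_force: [-0.3, 0.1, -0.1]
opening: 0.0599
grasp_force: 0.0
```

{"fn": "servo_tool", "kwargs": {"rows": [{"offset": [0,0,0.3],"yaw": 0,"claw": 0.3},{"offset": [0,0,0.4],"yaw": 0,"claw": 0.3},{"offset": [0,0,0.4],"yaw": 0,"claw": 0.6},{"offset": [0,0,0.4],"yaw": 0,"claw": 0.8},{"offset": [0,0,0.4],"yaw": 0,"claw": 0.8},{"offset": [0,0,0.4],"yaw": 0,"claw": 0.8},{"offset": [0,0,0.4],"yaw": 0,"claw": 0.8}]}}

```text
time: 34.75
ee_pos: [0.5903, 0.0129, 0.0487]
tcp_rot: [179.9, -0.0, 82.5]
wrist_force: [-3.7, 1.9, 6.5]
opening: 0.0357
grasp_force: 30.7
```

{"fn": "servo_tool", "kwargs": {"rows": [{"offset": [0,0,-0.2],"yaw": 0,"claw": 0.8},{"offset": [0,0,-0.5],"yaw": 0,"claw": 0.8},{"offset": [0,0,-1],"yaw": 0,"claw": 0.8},{"offset": [0,0,-1],"yaw": 0,"claw": 0.8},{"offset": [0,0,-1],"yaw": 0,"claw": 0.8}]}}

```text
time: 35.38
ee_pos: [0.5902, 0.0125, 0.1473]
tcp_rot: [180.0, 0.0, 82.4]
wrist_force: [-0.2, -0.1, -1.5]
opening: 0.0358
grasp_force: 30.5
```

{"fn": "servo_tool", "kwargs": {"rows": [{"offset": [0.1,-0.1,-0.4],"yaw": 0,"claw": 0.8},{"offset": [0.5,-0.25,-0.5],"yaw": 0,"claw": 0.8},{"offset": [0.82,-0.4,-0.5],"yaw": 0,"claw": 0.8}]}}

```text
time: 35.75
ee_pos: [0.5609, 0.1001, 0.1971]
tcp_rot: [-180.0, 0.0, 82.4]
wrist_force: [0.2, 0.2, -2.3]
opening: 0.0359
grasp_force: 30.5
```

{"fn": "servo_tool", "kwargs": {"rows": [{"offset": [0.4,-0.2,0],"yaw": 0,"claw": 0.8},{"offset": [0.82,-0.4,0],"yaw": 0,"claw": 0.8}]}}

```text
time: 36.0
ee_pos: [0.5314, 0.1867, 0.1959]
tcp_rot: [-179.9, 0.1, 82.4]
wrist_force: [0.7, 0.2, -0.9]
opening: 0.0354
grasp_force: 30.5
```

{"fn": "servo_tool", "kwargs": {"rows": [{"offset": [0.4,-0.2,0],"yaw": 0,"claw": 0.8},{"offset": [0.82,-0.4,0],"yaw": 0,"claw": 0.8}]}}

```text
time: 36.25
ee_pos: [0.5024, 0.2733, 0.1959]
tcp_rot: [-179.9, 0.1, 82.4]
wrist_force: [1.6, 0.6, -1.1]
opening: 0.0357
grasp_force: 30.5
```

{"fn": "servo_tool", "kwargs": {"rows": [{"offset": [0.4,-0.2,0],"yaw": 0,"claw": 0.8},{"offset": [0.82,-0.4,0],"yaw": 0,"claw": 0.8},{"offset": [0.82,-0.4,0.3],"yaw": 0,"claw": 0.8},{"offset": [0.82,-0.4,0.7],"yaw": 0,"claw": 0.8},{"offset": [0.82,-0.4,0.7],"yaw": 0,"claw": 0.8},{"offset": [0.82,-0.4,0.7],"yaw": 0,"claw": 0.8}]}}

```text
time: 37.0
ee_pos: [0.4746, 0.3588, 0.1283]
tcp_rot: [180.0, -0.0, 82.4]
wrist_force: [0.5, -0.2, -0.2]
opening: 0.0356
grasp_force: 30.6
```

```bash
python3 - <<'E'
from h import *
T=tcp();print(T[:3,3]);im,W=held(T)
L=(W-T[:3,3])@T[:3,:3];h=cv2.cvtColor(im,cv2.COLOR_RGB2HSV)
m=(abs(L[...,1])<.004)&(h[...,0]>8)&(h[...,0]<24)&(h[...,1]>90)&(L[...,0]>0)&(L[...,0]<.03)&(L[...,2]<.05);print('held z top/bottom',L[m][:,2].min(),L[m][:,2].max())
for a,b,s in brass('scene')[2]: print(a.round(4),b.round(1))
E
```

```text
[0.47457544 0.35877757 0.12831248]
held x 0.0007349332430140812 0.007446559800143453 499
held z top/bottom -0.002232918799502685 0.027678808703681286
[0.4733 0.3555 0.1295] [474.3 357.9  19.3]
[0.5552 0.3535 0.0345] [555.  352.3  17.8]
[0.5996 0.076  0.0828] [599.8  76.2  17. ]
```

{"fn": "servo_tool", "kwargs": {"rows": [{"offset": [0,0,0.4],"yaw": 0,"claw": 0.8},{"offset": [0,0,0.8],"yaw": 0,"claw": 0.8},{"offset": [0,0,0.955],"yaw": 0,"claw": 0.8},{"offset": [0,0,0.955],"yaw": 0,"claw": 0.8},{"offset": [0,0,0.955],"yaw": 0,"claw": 0.5},{"offset": [0,0,0.955],"yaw": 0,"claw": 0.45},{"offset": [0,0,0.955],"yaw": 0,"claw": 0.45},{"offset": [0,0,0.6],"yaw": 0,"claw": 0.45},{"offset": [0,0,0],"yaw": 0,"claw": 0.3},{"offset": [0,0,-0.5],"yaw": 0,"claw": 0.3}]}}

```text
time: 38.35
ee_pos: [0.4744, 0.3588, 0.1801]
tcp_rot: [180.0, -0.0, 82.5]
wrist_force: [0.2, 1.0, -0.9]
opening: 0.0598
grasp_force: 0.0
```

{"fn": "servo_tool", "kwargs": {"rows": [{"offset": [-0.4,0.27,0],"yaw": 0,"claw": 0.3},{"offset": [-0.88,0.53,0],"yaw": 0,"claw": 0.3}]}}

```text
time: 38.6
ee_pos: [0.516, 0.2643, 0.1786]
tcp_rot: [179.9, -0.1, 82.6]
wrist_force: [0.7, -0.1, -0.4]
opening: 0.0599
grasp_force: 0.0
```

{"fn": "servo_tool", "kwargs": {"rows": [{"offset": [-0.4,0.27,0],"yaw": 0,"claw": 0.3},{"offset": [-0.88,0.53,0],"yaw": 0,"claw": 0.3}]}}

```text
time: 38.85
ee_pos: [0.557, 0.1692, 0.1779]
tcp_rot: [180.0, -0.0, 82.5]
wrist_force: [1.0, 0.6, 1.0]
opening: 0.0595
grasp_force: 0.0
```

{"fn": "servo_tool", "kwargs": {"rows": [{"offset": [-0.4,0.27,0],"yaw": 0,"claw": 0.3},{"offset": [-0.88,0.53,0],"yaw": 0,"claw": 0.3},{"offset": [-0.88,0.53,0],"yaw": 0,"claw": 0.3},{"offset": [-0.88,0.53,0],"yaw": 0,"claw": 0.3},{"offset": [-0.88,0.53,0],"yaw": 0,"claw": 0.3}]}}

```text
time: 39.48
ee_pos: [0.5971, 0.0773, 0.1778]
tcp_rot: [180.0, -0.0, 82.5]
wrist_force: [-0.2, 0.3, -0.3]
opening: 0.0596
grasp_force: 0.0
```

```bash
python3 - <<'E'
from h import *
T=tcp();print(T[:3,3]);print(plan([.5976,.0765,.081],T))
for n in('top','scene'):
  for a,b,s in brass(n)[2]: print(n,a.round(4),b.round(1))
E
```

```text
[0.5971061  0.07734713 0.17779084]
[-0.008  0.006  0.968]
top [0.5508 0.35   0.0344] [550.6 349.8  17.7]
top [0.4737 0.3567 0.0354] [475.1 356.7  18. ]
scene [0.476  0.3592 0.0345] [475.8 360.6  18.8]
scene [0.5554 0.3526 0.0343] [555.3 353.4  18.3]
scene [0.5985 0.076  0.0826] [598.8  76.1  17.9]
```

{"fn": "servo_tool", "kwargs": {"rows": [{"offset": [-0.005,0.006,0.4],"yaw": 0,"claw": 0.3},{"offset": [-0.005,0.006,0.8],"yaw": 0,"claw": 0.3},{"offset": [-0.005,0.006,0.965],"yaw": 0,"claw": 0.3},{"offset": [-0.005,0.006,0.965],"yaw": 0,"claw": 0.3},{"offset": [-0.005,0.006,0.965],"yaw": 0,"claw": 0.6},{"offset": [-0.005,0.006,0.965],"yaw": 0,"claw": 0.8},{"offset": [-0.005,0.006,0.965],"yaw": 0,"claw": 0.8},{"offset": [-0.005,0.006,0.965],"yaw": 0,"claw": 0.8},{"offset": [-0.005,0.006,0.965],"yaw": 0,"claw": 0.8}]}}

```text
time: 40.7
ee_pos: [0.5981, 0.076, 0.0833]
tcp_rot: [179.9, -0.1, 82.5]
wrist_force: [-5.2, 0.5, 6.0]
opening: 0.0358
grasp_force: 29.6
```

{"fn": "servo_tool", "kwargs": {"rows": [{"offset": [0,0,-0.2],"yaw": 0,"claw": 0.8},{"offset": [0,0,-0.5],"yaw": 0,"claw": 0.8},{"offset": [0,0,-1],"yaw": 0,"claw": 0.8},{"offset": [0,0,-1],"yaw": 0,"claw": 0.8}]}}

```text
time: 41.2
ee_pos: [0.5998, 0.0759, 0.1869]
tcp_rot: [179.5, -0.1, 82.5]
wrist_force: [0.8, 0.3, -1.4]
opening: 0.0348
grasp_force: 30.5
```

{"fn": "servo_tool", "kwargs": {"rows": [{"offset": [-0.4,0,0],"yaw": 0,"claw": 0.8},{"offset": [-0.84,0.01,0],"yaw": 0,"claw": 0.8}]}}

```text
time: 41.45
ee_pos: [0.5878, -0.0082, 0.1811]
tcp_rot: [180.0, -0.0, 82.5]
wrist_force: [0.2, 0.2, -2.2]
opening: 0.0354
grasp_force: 30.5
```

{"fn": "servo_tool", "kwargs": {"rows": [{"offset": [-0.4,0,0],"yaw": 0,"claw": 0.8},{"offset": [-0.84,0.01,0],"yaw": 0,"claw": 0.8}]}}

```text
time: 41.7
ee_pos: [0.5776, -0.0923, 0.1812]
tcp_rot: [180.0, 0.0, 82.5]
wrist_force: [0.8, -0.2, -1.2]
opening: 0.035
grasp_force: 30.5
```

{"fn": "servo_tool", "kwargs": {"rows": [{"offset": [-0.4,0,0],"yaw": 0,"claw": 0.8},{"offset": [-0.84,0.01,0],"yaw": 0,"claw": 0.8}]}}

```text
time: 41.95
ee_pos: [0.5676, -0.1757, 0.1812]
tcp_rot: [180.0, -0.0, 82.5]
wrist_force: [0.4, -0.2, -2.2]
opening: 0.035
grasp_force: 30.5
```

{"fn": "servo_tool", "kwargs": {"rows": [{"offset": [-0.4,0,0],"yaw": 0,"claw": 0.8},{"offset": [-0.84,0.01,0],"yaw": 0,"claw": 0.8}]}}

```text
time: 42.2
ee_pos: [0.5575, -0.2592, 0.1812]
tcp_rot: [180.0, 0.0, 82.5]
wrist_force: [0.2, 0.9, -1.9]
opening: 0.0354
grasp_force: 30.5
```

{"fn": "servo_tool", "kwargs": {"rows": [{"offset": [-0.4,0,0],"yaw": 0,"claw": 0.8},{"offset": [-0.84,0.01,0],"yaw": 0,"claw": 0.8},{"offset": [-0.84,0.01,0.3],"yaw": 0,"claw": 0.8},{"offset": [-0.84,0.01,0.6],"yaw": 0,"claw": 0.8},{"offset": [-0.84,0.01,0.6],"yaw": 0,"claw": 0.8},{"offset": [-0.84,0.01,0.6],"yaw": 0,"claw": 0.8}]}}

```text
time: 42.95
ee_pos: [0.5481, -0.3415, 0.1224]
tcp_rot: [179.9, 0.0, 82.5]
wrist_force: [-0.1, 0.3, -1.2]
opening: 0.0351
grasp_force: 30.6
```

{"fn": "servo_tool", "kwargs": {"rows": [{"offset": [0,0,0.4],"yaw": 0,"claw": 0.8},{"offset": [0,0,0.75],"yaw": 0,"claw": 0.8},{"offset": [0,0,0.87],"yaw": 0,"claw": 0.8},{"offset": [0,0,0.87],"yaw": 0,"claw": 0.8},{"offset": [0,0,0.87],"yaw": 0,"claw": 0.5},{"offset": [0,0,0.87],"yaw": 0,"claw": 0.4},{"offset": [0,0,0.87],"yaw": 0,"claw": 0.4},{"offset": [0,0,0.5],"yaw": 0,"claw": 0.4},{"offset": [0,0,0],"yaw": 0,"claw": 0.3},{"offset": [0,0,-0.5],"yaw": 0,"claw": 0.3},{"offset": [0,0,-0.9],"yaw": 0,"claw": 0.3},{"offset": [0,0,-0.9],"yaw": 0,"claw": 0.3}]}}

```text
time: 44.45
ee_pos: [0.5489, -0.342, 0.2154]
tcp_rot: [179.7, 0.2, 82.5]
wrist_force: [0.8, 0.1, 0.2]
opening: 0.0597
grasp_force: 0.0
```

{"fn": "servo_tool", "kwargs": {"rows": [{"offset": [0.5,-0.2,0],"yaw": 0,"claw": 0.3},{"offset": [1,-0.4,0],"yaw": 0,"claw": 0.3},{"offset": [1,-0.4,0],"yaw": 0,"claw": 0.3},{"offset": [1,-0.4,0],"yaw": 0,"claw": 0.3},{"offset": [1,-0.4,0],"yaw": 0,"claw": 0.3}]}}

```text
time: 45.08
ee_pos: [0.5213, -0.2378, 0.2106]
tcp_rot: [-180.0, -0.0, 82.4]
wrist_force: [-0.3, 1.0, 0.0]
opening: 0.0596
grasp_force: 0.0
```

```bash
python3 - <<'E'
from h import *
T=tcp();print(T[:3,3])
im,W,r=brass('top');save('end',im,1.25)
for a,b,s in r: print(a.round(4),b.round(1))
for a,b,s in brass('scene')[2]: print('scene',a.round(4),b.round(1))
E
```

```text
[ 0.52134165 -0.23778361  0.21055858]
[0.5505 0.3504 0.0348] [551.2 350.3  17.8]
[0.4747 0.3575 0.0356] [475.3 357.1  17.9]
scene [0.476  0.3596 0.0345] [475.4 359.9  18.5]
scene [0.5555 0.3522 0.0343] [554.8 352.2  17.7]
scene [ 0.551  -0.3398  0.034 ] [ 549.9 -340.2   17.8]
```

View pics/end.png

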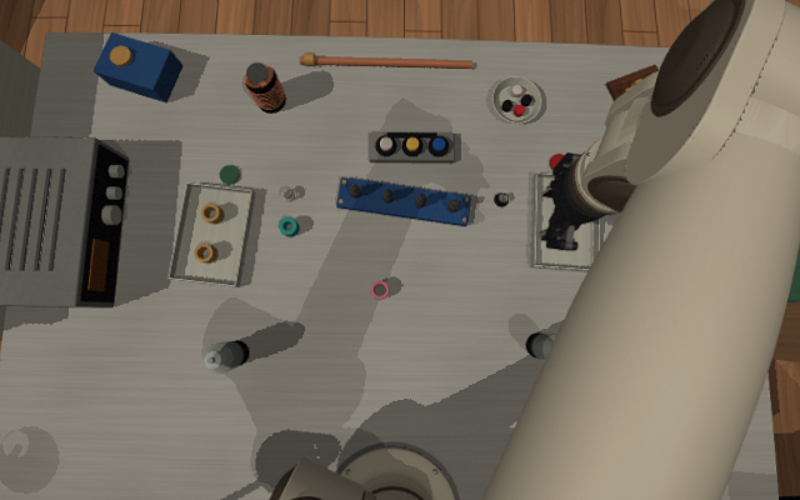

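The final view shows two wide sleeves in the left (green) tray at (212,213) and (205,253). The scene camera has the narrow one standing in the right (red) tray. The keys are up and both valves are standing.

```bash
python3 -c "
from workcell import *
print(job_done())"
```

```text
the job is handed in; nothing more can be done
None
```

The job is handed in; no verdict came back. All three sleeves were gauged, the batch was logged white, yellow, blue, and my last images show two wide sleeves in the green-disc tray, the narrow one in the red-disc tray, and both valves standing.

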